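Pack two hand weights in the top tier, lid it and clip it down

ROBOT

A 6-joint arm with a two-finger parallel gripper is mounted at the origin on the work surface. World frame = base frame: x ahead of the robot, y to its left, z up, the work surface at z = 0. Lengths are in m, angles in rad, forces in N, time in s.
With the tool pointing down it reaches from about 0.4 to 0.825 m from the base axis. Payload 7 kg.
Tool frame: the origin (TCP) lies midway between the tips of the shut fingers; the grasp point (between the pads) lies 19 mm behind it; z points along the fingers, x is the direction in which the jaws open and shut, and the axes are right-handed (so a half turn about z gives the same grasp; the last joint's range is limited). The gripper opens to 88 mm and grips with 3 to 60 N. Pads are 19 mm wide; open, the fingers measure 130 mm over their backs; the gripper's body (78 mm by 193 mm) begins 47 mm behind the grasp point.
Start: joints at [-0.978, 0.359, 0.012, 0, -1.224, -0.288], TCP at [0.203, -0.644, 0.227] pointing down, gripper open.
Joint ranges: [-3.07, 3.07], [-1.43, 2.12], [-1.02, 1.25], [-3.03, 1.67], [-3.05, -0], [-3.03, 3.03]. Speed limits (rad/s): [2.39, 2.39, 3.01, 3.14, 3.14, 3.14].

INTERFACE

Orientations are given as a unit quaternion [x, y, z, w].
In Python, from rig import bot gives the robot as it stands.
- The arm moves only by the tool jog_arm, never from a script. Its argument "series" is a list of rows, each an object with "dr": the turn, a rotation vector about the tool's x, y, z in degrees, a list of three; "slide": the shift along the tool's x, y, z in m, a list of three; "hand": the finger opening in m, from 0 to 0.0876. A call has 1 to 5 rows; each row shifts and turns the commanded pose from where the row before left it, along the tool's axes as they then stand; what a row does not reach is not made up. A row lasts 1/12 s, in which the tool goes at most 41.7 mm and 7.16 degrees, less where a joint would pass 70% of its speed; a pose out of reach is approached as far as the arm can. A call with a gripper value outside its range is refused whole. The fingers move at their own pace and stop on an object; "squeeze" is the grip in N (left out, the last holds). Time passes only in rows, so rows that do not move let the fingers close. It gives the time, the measured TCP pose, the force and the opening at its end, in the units of the state.
- bot.state(): the state, without advancing time (a new reading comes with each control period).
- bot.read_camera(name): name is "scene" or "top"; returns (picture, depth): 400x640x3 uint8, red, green, blue; 400x640 float32, m along the optical axis (not along the pixel's ray), 0 where there is no reading.
- bot.camera_info(name): a dict with "vertical_fov" (degrees; the focal length in pixels is half the picture's height over the tangent of half this angle, whatever the lens; pixels are square), "cx", "cy" (the principal point, pixels), "cam_to_world" (4x4, takes a point from camera to world coordinates). Camera axes: x right, y down, z forward; pixel columns grow to the right and rows downward; lengths in m; the calibration is good to about 2 mm. A picture is of the moment at which its call begins. camera_info takes no time and is no camera call.
- bot.sign_off(): hands the job in, once; it reports no verdict.
Trained networks look in the newest picture that a camera, given by its name, has taken for a name from the list of things; names that differ only in an ending like _2 or _b are one class to them, and where a whole thing is asked for, a point or a joint stands for the part that bears it (a point fixed in the world has none). Each returns a list of dicts, best first, with "score" (0 to 1); they miss things now and then, are a little off and sometimes report something else, mostly with a low value. They report only what shows in the picture. A call takes as long as a camera call. They do not tell look-alikes from the thing itself.
- bot.trace(query, camera): "region" (400x640 bool, what is visible of it) and "box" ([left, top, right, bottom] in pixels, round what is visible of it).
The state is a dict: "t": time; "q": joint angles; "joint_velocities": joint speeds; "joint_efforts": joint torques, N m; "ee_pos": TCP position; "tcp_rot": TCP orientation; "contact_force": force on the tool from outside, world axes, zero at the start; "torque": the same for the moment, N m; "grip_width": opening from 0.0 (shut) to 1.0 (fully open).
Only numpy, scipy, OpenCV 4.12 (cv2) and the standard library are available. Lean on these libraries where they do the work, as an engineer would, in place of code of your own. Each camera call takes 0.05 s, during which the arm holds its last target.

TASK

Lay two of the three hex hand weights (any two) on the floor of the open top tier of the grey plastic tiers and leave the third lying out on the table. Then set the loose grey lid squarely on that tier, fully home all round, and swing the steel clip on the tier's front rim down flat over the edge of the lid. Do not push or knock over the kettlebell, shaker, ring dish, shoehorn, shoe brush or spray can.

Things in the scene. Friction and masses are not known exactly. Their poses are not given: they have to be found in the camera images.
- tiers: two stacked light grey plastic tiers, fixed to the table, 170 (x) x 194 (y) x 141 mm tall. Origin under the centre, on the table; its front (the clip side) is -x. The top tier is an open tub: inside 160 (x) x 184 (y) mm, walls 5 mm, floor 75 mm and rim 141 mm above the origin. The weights fit side by side with their handles along x.
- lid: loose light grey lid, plate 172 (x) x 196 (y) mm. Origin at the centre of its underside (foot of the ribs). Ribs 0 to 7 mm high, 150 x 174 mm outside, go inside the tub; the plate is 7 to 13 mm above the origin; a bar handle on top, 66 mm long along x, 20 mm wide (y), 13 to 47 mm above the origin. Seated either way round (half turn), its origin is 134 mm above that of the tiers.
- w1: hex hand weight, 136 mm long: two dark hexagonal heads, each 36 mm long and 52 mm across flats, joined by a bare steel handle 26 mm thick and 64 mm long. Origin at its middle (26 mm above what it lies on); x along the handle. The three weights are identical.
- w2: hex hand weight, 136 mm long: two dark hexagonal heads, each 36 mm long and 52 mm across flats, joined by a bare steel handle 26 mm thick and 64 mm long. Origin at its middle (26 mm above what it lies on); x along the handle. The three weights are identical.
- w3: hex hand weight, 136 mm long: two dark hexagonal heads, each 36 mm long and 52 mm across flats, joined by a bare steel handle 26 mm thick and 64 mm long. Origin at its middle (26 mm above what it lies on); x along the handle. The three weights are identical.
- clip (a joint): angle of the steel clip (rad): 0 = down flat over the lid, 1.57 = standing upright, more = leaning outward (limit 2.2); starts open, about 1.5 to 1.9, and stays where left. It turns about a line along the tiers' y axis.
- clip_hinge (a point): middle of the clip's hinge line, 97 mm in front (-x) of the tiers' centre at rim height (141 mm). The clip is a plate 44 mm wide (y), from the hinge to 48 mm beyond it; when down it lies towards +x, its underside 7.5 mm and its top 12.5 mm above the hinge line. When upright it stands 48 mm above the rim.
- kettlebell: small blue kettlebell, 102 mm across, 151 mm tall, standing on a thin cork mat; leave alone. Origin under its centre.
- shaker: steel shaker bottle with a black cap, 82 mm across, 177 mm tall, standing; leave alone. Origin under its centre.
- dish: white ceramic ring dish, 90 mm across, 24 mm tall; leave alone. Origin under its centre.
- shoehorn: beech shoehorn, 185 mm long, 42 mm wide, 10 mm thick, lying; leave alone. Origin under its middle, x along it.
- brush: wooden shoe brush, 150 x 50 x 40 mm; leave alone. Origin under its middle, x along it.
- spray: aluminium spray can, 52 mm across, 150 mm tall, standing; leave alone. Origin under its centre.
Mind the look-alikes: they are no part of the job. What is shaped like the w1 but green is not meant. What is shaped like the w2 but purple is not meant.

How it is judged:
By the outcome, as a careful person would: the job done as asked, in the order asked, and still so for the second after the job is handed in, with the robot touching nothing.
It also fails if it takes over 72 s, if anything falls off the work surface, if the arm or the gripper's body presses on something with over 40 N, if the wrist force passes 120 N, or if a joint passes its speed limit or range.

## Working session

There is one attempt and no reset: what is moved stays moved. The work goes in short steps, Python scripts to look and compute and a tool call to move; the robot and the scene stay as the last step left them, time stands still between calls to the robot, and variables do not carry over. Pictures are saved under pics/ and viewed, and the job is handed in when it is done.

Besides the shell and the picture viewer there is one more tool, called after "Request:" as a command line: name --argument value ..., lists and objects as JSON in quotes. jog_arm: Moves the arm, as the interface text tells. Its arguments: {"type":"object","properties":{"series":{"type":"array","items":{"type":"object","properties":{"dr":{"type":"array","items":{"type":"number"}},"slide":{"type":"array","items":{"type":"number"}},"hand":{"type":"number"}}}},"squeeze":{"type":"number"}},"required":["series"]}

```bash
ls; mkdir -p pics
python3 - <<'E'
from rig import bot
import cv2,numpy as np
print(bot.state())
for n in("scene","top"):
    p,d=bot.read_camera(n); i=bot.camera_info(n); print(n,i)
    cv2.imwrite(f"pics/{n}0.png",p[:,:,::-1]); np.savez(f"{n}0.npz",p=p,d=d)
E
```

```text
pics
{'t': 0.0, 'q': array([-9.77892600e-01,  3.59356402e-01,  1.10641187e-02, -3.74939056e-04,
       -1.22407784e+00, -2.88130519e-01]), 'joint_velocities': array([ 0.00190827,  0.00022126,  0.00127777, -0.00036582,  0.00048125,
        0.00180096]), 'joint_efforts': array([ 4.92872332e-04, -5.82720244e+01,  2.93052399e+01,  6.99735001e+00,
        6.73428556e-03, -2.09383011e-04]), 'ee_pos': array([ 0.20240996, -0.64342873,  0.22564021]), 'tcp_rot': array([ 5.91626785e-01,  8.06211571e-01,  4.31921945e-04, -6.80968190e-04]), 'contact_force': array([-0.28067163, -0.74707889,  0.17221839]), 'torque': array([ 0.01970646, -0.005433  , -0.052194  ]), 'grip_width': 1.0007514994024105}
scene {'vertical_fov': 46.482164482705755, 'cx': 324.77784527770825, 'cy': 197.11745034317426, 'cam_to_world': array([[ 0.40190438,  0.75647638, -0.51596159,  1.33177696],
       [ 0.9155554 , -0.34133756,  0.21271337, -0.31705301],
       [-0.01520443, -0.55788186, -0.82978109,  1.40296851],
       [ 0.        ,  0.        ,  0.        ,  1.        ]])}
top {'vertical_fov': 47.8775166421699, 'cx': 320.9076330889255, 'cy': 197.46963201237665, 'cam_to_world': array([[-5.09092139e-02, -9.74989593e-01,  2.16341271e-01,
         1.94369106e-01],
       [-9.98703042e-01,  4.95492777e-02, -1.17090773e-02,
        -5.61243700e-03],
       [ 6.96674752e-04, -2.16656786e-01, -9.76247587e-01,
         1.77488738e+00],
       [ 0.00000000e+00,  0.00000000e+00,  0.00000000e+00,
         1.00000000e+00]])}
```

View pics/scene0.png

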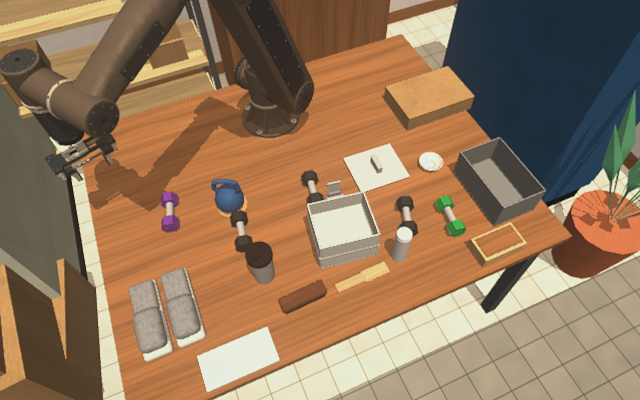

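View pics/top0.png

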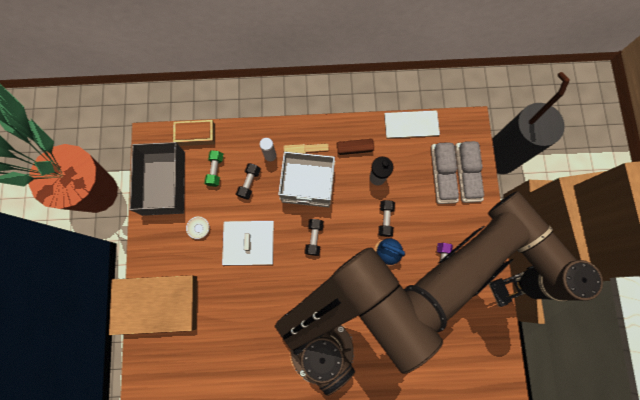

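```bash
cat > h.py <<'E'
from rig import bot
import cv2,numpy as np
def cloud(n,d):
    i=bot.camera_info(n); f=200/np.tan(np.radians(i['vertical_fov']/2))
    v,u=np.mgrid[0:400,0:640]
    P=np.stack([(u-i['cx'])/f*d,(v-i['cy'])/f*d,d],-1)
    T=i['cam_to_world']; return P@T[:3,:3].T+T[:3,3]
def proj(n,p):
    i=bot.camera_info(n); f=200/np.tan(np.radians(i['vertical_fov']/2))
    T=i['cam_to_world']; c=(np.asarray(p)-T[:3,3])@T[:3,:3]
    return c[...,:2]/c[...,2:]*f+[i['cx'],i['cy']]
E
python3 - <<'E'
from h import *
np.set_printoptions(precision=4,suppress=True)
for n in("top","scene"):
    p,d=bot.read_camera(n); C=cloud(n,d); np.savez(f"{n}1.npz",p=p,d=d,C=C)
    for q in("w1","tiers","lid","clip","kettlebell","shaker","dish","shoehorn","brush","spray"):
        for r in bot.trace(q,n)[:5]:
            m=r['region']&(d>0); X=C[m]
            if len(X)<5: continue
            xy=X[:,:2]; rr=cv2.minAreaRect(xy.astype(np.float32)*1000)
            print(n,q,round(r['score'],2),[int(b) for b in r['box']],len(X),'med',np.median(X,0),'lo',np.percentile(X,2,0),'hi',np.percentile(X,98,0),'rect',[np.round(a,0) for a in rr], 'col',np.median(p[m],0))
E
```

```text
top w1 0.86 [236, 161, 262, 200] 442 med [0.6607 0.2619 0.0398] lo [ 0.596   0.2193 -0.0038] hi [0.7354 0.3068 0.059 ] rect [array([673., 265.]), array([ 69., 156.]), np.float64(69.0)] col [73.  65.  52.5]
top w1 0.77 [206, 149, 223, 182] 394 med [0.7215 0.3986 0.0423] lo [0.6562 0.3684 0.0054] hi [0.7879 0.4316 0.0576] rect [array([724., 402.]), array([ 60., 138.]), np.float64(82.0)] col [ 78. 133.  76.]
top w1 0.76 [380, 200, 397, 236] 364 med [ 0.4788 -0.2754  0.0437] lo [ 0.4174 -0.3037  0.02  ] hi [ 0.55   -0.2451  0.0587] rect [array([ 485., -275.]), array([ 56., 137.]), np.float64(83.0)] col [64. 58. 53.]
top w1 0.55 [307, 219, 323, 256] 381 med [0.4322 0.0111 0.0432] lo [ 0.3584 -0.0231  0.0199] hi [0.4907 0.0447 0.0577] rect [array([426.,  11.]), array([ 58., 137.]), np.float64(80.0)] col [73. 66. 61.]
top w1 0.52 [439, 241, 454, 254] 173 med [ 0.3541 -0.4855  0.0435] lo [ 0.3255 -0.5291 -0.0035] hi [ 0.3749 -0.4653  0.0598] rect [array([ 323., -435.]), array([ 49., 221.]), np.float64(31.0)] col [115.  57. 112.]
top tiers 0.55 [278, 151, 334, 206] 2561 med [0.6463 0.027  0.0
[... 4941 characters left out ...]
,  27.]), array([ 49., 188.]), np.float64(3.0)] col [232. 197. 128.]
scene brush 0.63 [277, 280, 325, 313] 849 med [ 0.7955 -0.1824  0.0385] lo [ 0.7663 -0.2505 -0.0001] hi [ 0.815  -0.1091  0.045 ] rect [array([ 781., -179.]), array([ 69., 149.]), np.float64(3.0)] col [134.  83.  55.]
scene brush 0.25 [393, 226, 412, 262] 528 med [0.7888 0.1607 0.1148] lo [0.7563 0.1456 0.0064] hi [0.802  0.1899 0.1537] rect [array([769., 176.]), array([51., 71.]), np.float64(53.0)] col [160. 145. 130.]
scene spray 0.62 [393, 227, 413, 264] 512 med [0.7888 0.1609 0.1184] lo [0.7568 0.1457 0.0114] hi [0.802  0.1913 0.1538] rect [array([737., 188.]), array([ 48., 139.]), np.float64(65.0)] col [160. 145. 130.]
```

Run:
```python
from h import *
np.set_printoptions(precision=4,suppress=True)
A={n:np.load(f"{n}1.npz") for n in("top","scene")}
def rect(X):
    c,s,a=cv2.minAreaRect((X[:,:2]*1000).astype(np.float32)); return np.round(c,1),np.round(s,1),round(a,1)
for nm,c,r in(("wA",(.426,.01),.085),("wB",(.667,.263),.085),("wC",(.485,-.278),.08)):
    for n in A:
        X=A[n]['C'].reshape(-1,3)
        # dark-ish head tops
        m=(np.hypot(X[:,0]-c[0],X[:,1]-c[1])<r)&(X[:,2]>.046)&(X[:,2]<.065)
        Y=X[m]; u,s,v=np.linalg.svd(Y[:,:2]-Y[:,:2].mean(0),full_matrices=False)
        print(nm,n,m.sum(),Y.mean(0),rect(Y),'pca yaw',np.degrees(np.arctan2(v[0,1],v[0,0]))%180,'z',np.median(Y[:,2]))
for nm,c,r,z0,z1 in(("rim",(.634,.028),.15,.130,.152),("lidplate",(.42,.267),.15,.008,.022),("lidbar",(.42,.267),.06,.04,.055),("tubfloor",(.634,.028),.08,.06,.085),("clip",(.54,.04),.035,.155,.21)):
    for n in A:
        X=A[n]['C'].reshape(-1,3)
        m=(np.hypot(X[:,0]-c[0],X[:,1]-c[1])<r)&(X[:,2]>z0)&(X[:,2]<z1)
        Y=X[m]; print(nm,n,m.sum(),'z',np.median(Y[:,2]),'mean',Y.mean(0),rect(Y), Y.min(0),Y.max(0))
for n,b in(("top",(210,130,400,275)),("scene",(215,130,425,275))):
    p=A[n]['p'][b[1]:b[3],b[0]:b[2],::-1]; cv2.imwrite(f"pics/{n}z.png",cv2.resize(p,None,fx=3.8,fy=3.8,interpolation=cv2.INTER_CUBIC))
```

```text
wA top 170 [0.4237 0.0105 0.0517] (array([425.5,  10. ]), array([ 42.1, 135.2]), 80.9) pca yaw 169.30872786403884 z 0.05166724173087034
wA scene 176 [0.4284 0.0063 0.0511] (array([427.4,   7. ]), array([ 40.6, 137.1]), 80.8) pca yaw 169.8548103852955 z 0.05097682534525394
wB top 159 [0.6634 0.2623 0.0521] (array([663.7, 261.5]), array([ 41.8, 137.2]), 68.9) pca yaw 157.8650742885106 z 0.05222330651613283
wB scene 178 [0.6635 0.2603 0.0511] (array([665. , 258.8]), array([ 38. , 139.4]), 68.1) pca yaw 159.50888342321036 z 0.051187693139010504
wC top 165 [ 0.4813 -0.2764  0.0517] (array([ 485.5, -277.7]), array([ 39.5, 137.7]), 82.5) pca yaw 171.26518604042627 z 0.05107469458259084
wC scene 212 [ 0.4868 -0.2818  0.0514] (array([ 480.9, -281.3]), array([ 38.7, 150.9]), 82.4) pca yaw 172.30450706293746 z 0.05116681285470914
rim top 367 z 0.13970640134395773 mean [0.6344 0.0305 0.1397] (array([633.8,  28.2]), array([194., 197.]), 81.1) [ 0.5347 -0.0793  0.13  ] [0.7426 0.1339 0.1518]
rim scene 631 z 0.1392051077619605 mean [0.6338 0.026  0.139 ] (array([634.3,  24.9]), array([195. , 197.9]
[... 682 characters left out ...]
0.2552 0.0407] [0.4568 0.2779 0.0541]
tubfloor top 1145 z 0.07458420923302667 mean [0.6406 0.027  0.0745] (array([635.2,  28.9]), array([155.3, 157.4]), 27.7) [ 0.5554 -0.0498  0.0613] [0.7138 0.1074 0.085 ]
tubfloor scene 1444 z 0.07482314630730114 mean [0.6299 0.0282 0.0749] (array([628.4,  28.6]), array([159.1, 132.9]), 81.6) [ 0.5578 -0.0518  0.0647] [0.6992 0.1069 0.0849]
clip top 32 z 0.18640397797011754 mean [0.5354 0.0421 0.182 ] (array([535.8,  42.7]), array([41.4,  6.4]), 78.3) [0.531  0.0224 0.1571] [0.5416 0.0632 0.1954]
clip scene 108 z 0.17649695687580824 mean [0.539  0.0394 0.176 ] (array([538.1,  38.6]), array([42.2, 12.8]), 74.3) [0.5273 0.0185 0.1556] [0.5467 0.0594 0.196 ]
```

View pics/topz.png

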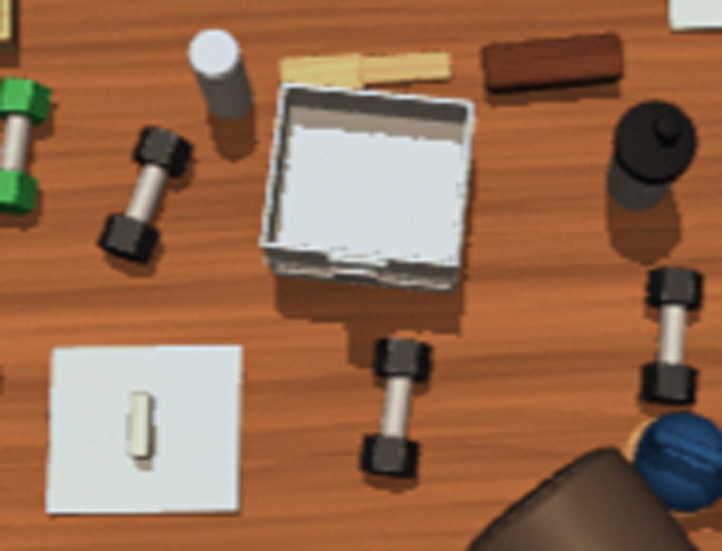

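View pics/scenez.png

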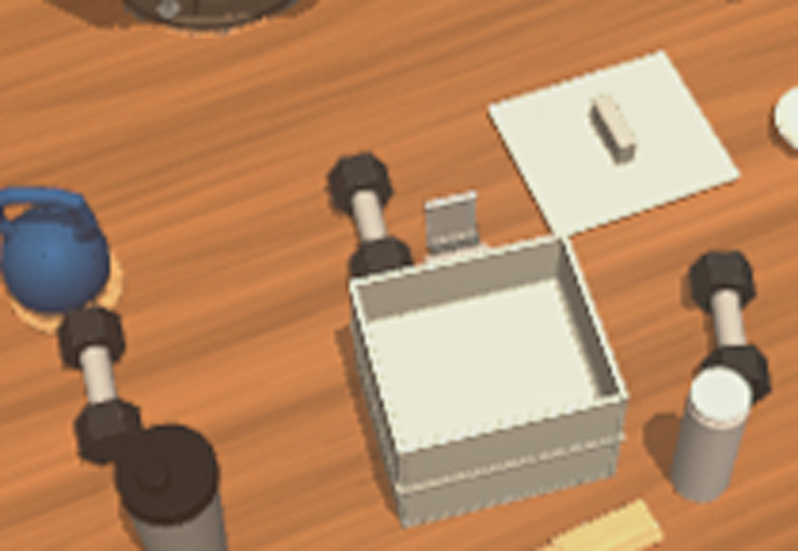

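```bash
cat > fit.py <<'E'
from h import *
from scipy.optimize import least_squares
def loc(X,p):
    c,s=np.cos(p[2]),np.sin(p[2]); d=X[:,:2]-p[:2]
    return np.c_[d[:,0]*c+d[:,1]*s,-d[:,0]*s+d[:,1]*c]
def fit_rim(C,p0,z0=.136,z1=.147):
    X=C.reshape(-1,3); L=loc(X,p0)
    m=(np.abs(L[:,0])<.093)&(np.abs(L[:,1])<.107)&(X[:,2]>z0)&(X[:,2]<z1); X=X[m]
    def f(p):
        L=np.abs(loc(X,p)); q=L-[.0825,.0945]
        return np.where((q>0).all(1),np.hypot(*q.T),q.max(1))
    r=least_squares(f,p0,loss='soft_l1',f_scale=.002); return r.x,np.median(np.abs(f(r.x))),len(X)
def fit_lid(P,C,c0,zl,zh,r=.15):
    X=C.reshape(-1,3); p=P.reshape(-1,3).astype(int)
    m=(np.hypot(X[:,0]-c0[0],X[:,1]-c0[1])<r)&(X[:,2]>zl)&(X[:,2]<zh)&(p.max(1)-p.min(1)<45)&(p.min(1)>150)
    return X[m],cv2.minAreaRect((X[m][:,:2]*1000).astype(np.float32))
E
python3 - <<'E'
from fit import *
np.set_printoptions(precision=4,suppress=True)
for n in("top","scene"):
    A=np.load(f"{n}1.npz"); C=A['C']
    p,e,k=fit_rim(C,np.array([.634,.027,np.radians(-9)])); print(n,'rim',p[:2],np.degrees(p[2]),e,k)
    X,r=fit_lid(A['p'],C,(.42,.268),.008,.02); print('lid',len(X),r,X.mean(0))
    Y=C.reshape(-1,3); L=loc(Y,p); m=(L[:,0]<-.075)&(L[:,0]>-.14)&(np.abs(L[:,1])<.05)&(Y[:,2]>.13)&(Y[:,2]<.21)
    print('clip loc', L[m].mean(0)); 
    for a,b in((.14,.15),(.15,.16),(.16,.17),(.17,.18),(.18,.19),(.19,.2)):
        k=m&(Y[:,2]>a)&(Y[:,2]<b); print(a,k.sum(),L[k][:,0].min() if k.any() else 0,np.median(L[k],0) if k.any() else 0)
E
```

```text
top rim [0.6431 0.0263] -8.994343280881584 0.0014940530395143453 228
lid 1630 ((419.9887390136719, 269.967529296875), (195.59945678710938, 170.37655639648438), 87.33154296875) [0.4186 0.2694 0.0134]
clip loc [-0.0924 -0.0001]
0.14 48 -0.1073078401397519 [-0.0882  0.0031]
0.15 7 -0.10839111024130466 [-0.108  -0.0091]
0.16 5 -0.10957720118205516 [-0.109   0.0125]
0.17 1 -0.10988835110351661 [-0.1099  0.0085]
0.18 13 -0.1117738441002386 [-0.1086  0.0004]
0.19 10 -0.11180802352080287 [-0.1094 -0.005 ]
scene rim [0.6437 0.0227] -8.691878944572384 0.00193248443191249 327
lid 1546 ((420.70611572265625, 267.6436767578125), (196.73455810546875, 173.9506072998047), 87.74454498291016) [0.4246 0.2654 0.013 ]
clip loc [-0.0948 -0.0001]
0.14 102 -0.10755239196225398 [-0.0909  0.0002]
0.15 28 -0.10862791137926654 [-0.1043 -0.0013]
0.16 27 -0.10868022944998329 [-0.1051  0.0009]
0.17 25 -0.10902102574256392 [-0.1056  0.0005]
0.18 29 -0.1152473798025973 [-0.1065 -0.003 ]
0.19 15 -0.11028941318771078 [-0.1068  0.0048]
```

Request:
jog_arm --series '[{"dr":[0,0,6.85],"slide":[0,0,0],"hand":0.0876},{"dr":[0,0,6.85],"slide":[0,0,0],"hand":0.0876},{"dr":[0,0,6.85],"slide":[0,0,0],"hand":0.0876},{"dr":[0,0,6.85],"slide":[0,0,0],"hand":0.0876},{"dr":[0,0,0],"slide":[0.02,0.003,0],"hand":0.0876}]' --squeeze 40

```text
t: 1.62
ee_pos: [0.2082, -0.6263, 0.2258]
tcp_rot: [0.769, 0.64, -0.0, -0.0]
contact_force: [1.0, -0.0, 0.6]
grip_width: 0.998
```

```bash
cat > to.py <<'E'
# usage: to.py x y z headingdeg  -> tool-frame delta (translation in current tool axes; turn needed)
import sys; from h import *
from scipy.spatial.transform import Rotation as R
s=bot.state(); r=R.from_quat(s['tcp_rot']).as_matrix()
x,y,z,h=map(float,sys.argv[1:5])
th=np.degrees(np.arctan2(r[1,0],r[0,0]))
print('t %.2f'%s['t'],'pos',np.round(s['ee_pos'],4),'head %.2f'%th,'tilt',np.round(r[:,2],4),'F',np.round(s['contact_force'],1),'w %.4f'%(s['grip_width']*.0876),'q',np.round(s['q'],2))
d=np.array([x,y,z])-s['ee_pos']
print('delta now',np.round(r.T@d,4),'dist %.3f'%np.linalg.norm(d),'turn z %.2f'%(th-h))
a=np.radians(h); r2=np.array([[np.cos(a),np.sin(a),0],[np.sin(a),-np.cos(a),0],[0,0,-1]])
print('delta after turn',np.round(r2.T@d,4))
E
python3 to.py .4265 .0085 .23 80
```

```text
t 1.62 pos [ 0.2082 -0.6263  0.2258] head 79.55 tilt [-8.e-04 -0.e+00 -1.e+00] F [ 1.  -0.   0.6] w 0.0874 q [-0.95  0.33 -0.03  0.   -1.21 -0.8 ]
delta now [ 0.6639  0.0995 -0.0044] dist 0.671 turn z -0.45
delta after turn [ 0.6631  0.1047 -0.0042]
```

Request:
jog_arm --series '[{"slide":[0.041,0.0063,0]},{"slide":[0.041,0.0063,0]},{"slide":[0.041,0.0063,0]},{"slide":[0.041,0.0063,0]},{"slide":[0.041,0.0063,0]}]'

```text
$.series[0]: bad value
```

Request:
jog_arm --series '[{"slide":[0.041,0.0063,0]},{"slide":[0.041,0.0063,0]},{"slide":[0.041,0.0063,0]},{"slide":[0.041,0.0063,0]},{"slide":[0.041,0.0063,0]}]'

```text
$.series[0]: bad value
```

Request:
jog_arm --series '[{"slide":[0.041,0.0063,0]},{"slide":[0.041,0.0063,0]},{"slide":[0.041,0.0063,0]},{"slide":[0.02,0.003,0]},{"slide":[0,0,0]}]'

```text
$.series[0]: bad value
```

```bash
python3 to.py .4265 .0085 .014 80
```

```text
t 1.62 pos [ 0.2082 -0.6263  0.2258] head 79.55 tilt [-8.e-04 -0.e+00 -1.e+00] F [ 1.  -0.   0.6] w 0.0874 q [-0.95  0.33 -0.03  0.   -1.21 -0.8 ]
delta now [0.6639 0.0997 0.2116] dist 0.704 turn z -0.45
delta after turn [0.6631 0.1047 0.2118]
```

All fields are required. Resending.

Request:
jog_arm --series '[{"dr":[0,0,0],"slide":[0.041,0.0063,0],"hand":0.0876},{"dr":[0,0,0],"slide":[0.041,0.0063,0],"hand":0.0876},{"dr":[0,0,0],"slide":[0.041,0.0063,0],"hand":0.0876},{"dr":[0,0,0],"slide":[0.041,0.0063,0],"hand":0.0876},{"dr":[0,0,0],"slide":[0.041,0.0063,0],"hand":0.0876}]'

```text
t: 2.03
ee_pos: [0.2754, -0.4265, 0.2265]
tcp_rot: [0.766, 0.643, 0.0, 0.0]
contact_force: [1.6, -0.3, 0.2]
grip_width: 1.002
```

Request:
jog_arm --series '[{"dr":[0,0,0],"slide":[0.041,0.0063,0],"hand":0.0876},{"dr":[0,0,0],"slide":[0.041,0.0063,0],"hand":0.0876},{"dr":[0,0,0],"slide":[0.041,0.0063,0],"hand":0.0876},{"dr":[0,0,0],"slide":[0.041,0.0063,0],"hand":0.0876},{"dr":[0,0,0],"slide":[0.041,0.0063,0],"hand":0.0876}]'

```text
t: 2.45
ee_pos: [0.3418, -0.23, 0.227]
tcp_rot: [0.766, 0.643, 0.0, 0.001]
contact_force: [2.9, -0.4, -0.4]
grip_width: 0.999
```

Request:
jog_arm --series '[{"dr":[0,0,0],"slide":[0.041,0.0063,0],"hand":0.0876},{"dr":[0,0,0],"slide":[0.041,0.0063,0],"hand":0.0876},{"dr":[0,0,0],"slide":[0.041,0.0063,0],"hand":0.0876},{"dr":[0,0,0],"slide":[0.02,0.003,0],"hand":0.0876},{"dr":[0,0,0],"slide":[0,0,0],"hand":0.0876}]'

```text
t: 2.87
ee_pos: [0.3894, -0.0915, 0.2271]
tcp_rot: [0.764, 0.645, 0.001, 0.0]
contact_force: [-0.4, 0.3, 0.9]
grip_width: 0.996
```

```bash
python3 to.py .4265 .0085 .014 80
```

```text
t 2.87 pos [ 0.3894 -0.0915  0.2271] head 80.30 tilt [ 1.8e-03  6.0e-04 -1.0e+00] F [-0.4  0.3  0.9] w 0.0873 q [ 0.27 -0.12 -0.54 -0.   -1.14 -2.01]
delta now [0.1047 0.0194 0.2132] dist 0.238 turn z 0.30
delta after turn [0.105  0.0192 0.2131]
```

Request:
jog_arm --series '[{"dr":[0,0,0],"slide":[0.04,0.007,0],"hand":0.0876},{"dr":[0,0,0],"slide":[0.04,0.007,0],"hand":0.0876},{"dr":[0,0,0.3],"slide":[0.025,0.0053,0],"hand":0.0876},{"dr":[0,0,0],"slide":[0,0,0.04],"hand":0.0876},{"dr":[0,0,0],"slide":[0,0,0.04],"hand":0.0876}]'

```text
t: 3.28
ee_pos: [0.4274, 0.0073, 0.1474]
tcp_rot: [0.767, 0.642, 0.003, 0.001]
contact_force: [0.8, 0.3, -1.6]
grip_width: 0.997
```

```bash
python3 to.py .4265 .0085 .012 80
```

```text
t 3.28 pos [0.4274 0.0073 0.1474] head 79.91 tilt [ 0.0057  0.0026 -1.    ] F [ 0.8  0.3 -1.6] w 0.0873 q [ 0.48  0.01 -0.62  0.   -0.93 -2.23]
delta now [ 0.0006 -0.0018  0.1354] dist 0.135 turn z -0.09
delta after turn [ 0.0011 -0.0011  0.1354]
```

Request:
jog_arm --series '[{"dr":[0,0,0],"slide":[0,0,0.04],"hand":0.0876},{"dr":[0,0,0],"slide":[0,0,0.04],"hand":0.0876},{"dr":[0,0,0],"slide":[0,0,0.035],"hand":0.0876},{"dr":[0,0,0],"slide":[0,0,0.018],"hand":0.0876},{"dr":[0,0,0],"slide":[0,0,0],"hand":0.0876}]'

```text
t: 3.7
ee_pos: [0.4224, 0.0038, 0.0102]
tcp_rot: [0.768, 0.641, -0.004, -0.001]
contact_force: [-0.7, 0.4, -0.2]
grip_width: 1.0
```

```bash
python3 to.py .4265 .0085 .012 80
python3 - <<'E'
from h import *
p,d=bot.read_camera("scene"); cv2.imwrite("pics/s2.png",cv2.resize(p[120:280,200:440,::-1],None,fx=3,fy=3))
E
```

```text
t 3.70 pos [0.4224 0.0038 0.0102] head 79.71 tilt [-0.0067 -0.0031 -1.    ] F [-0.7  0.4 -0.2] w 0.0876 q [ 0.48  0.23 -0.79 -0.   -0.55 -2.23]
delta now [ 0.0054  0.0031 -0.0018] dist 0.006 turn z -0.29
delta after turn [ 0.0054  0.0032 -0.0018]
```

View pics/s2.png

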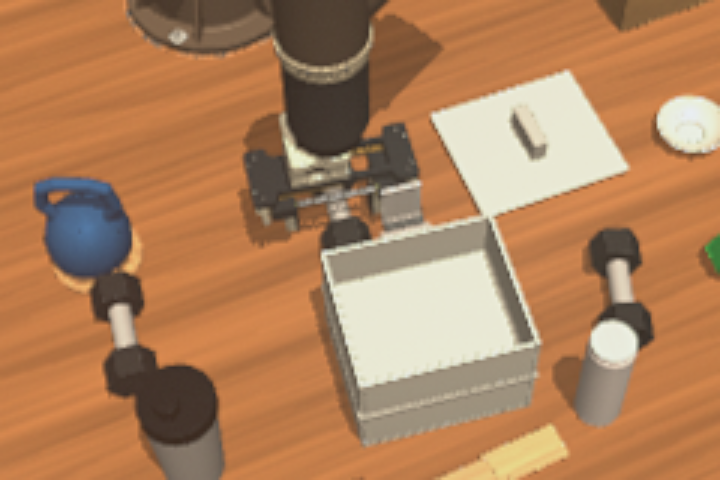

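Request:
jog_arm --series '[{"dr":[0,0,0],"slide":[0.004,0.003,-0.001],"hand":0.0876},{"dr":[0,0,0],"slide":[0,0,0],"hand":0.02},{"dr":[0,0,0],"slide":[0,0,0],"hand":0.02},{"dr":[0,0,0],"slide":[0,0,0],"hand":0.02},{"dr":[0,0,0],"slide":[0,0,0],"hand":0.02}]' --squeeze 45

```text
t: 4.17
ee_pos: [0.4293, 0.0092, 0.0155]
tcp_rot: [0.767, 0.641, 0.001, 0.0]
contact_force: [-0.2, 0.5, -0.4]
grip_width: 0.761
```

Request:
jog_arm --series '[{"dr":[0,0,0],"slide":[0,0,0],"hand":0.02},{"dr":[0,0,0],"slide":[0,0,0],"hand":0.02}]'

```text
t: 4.33
ee_pos: [0.4289, 0.0089, 0.0149]
tcp_rot: [0.767, 0.641, 0.0, 0.0]
contact_force: [-0.1, 0.5, -0.2]
grip_width: 0.607
```

```bash
python3 to.py .4265 .0085 .012 80
```

```text
t 4.33 pos [0.4289 0.0089 0.0149] head 79.77 tilt [ 7.e-04  4.e-04 -1.e+00] F [-0.1  0.5 -0.2] w 0.0531 q [ 0.48  0.23 -0.78  0.   -0.56 -2.23]
delta now [-0.0009 -0.0023  0.0029] dist 0.004 turn z -0.23
delta after turn [-0.0008 -0.0023  0.0029]
```

Request:
jog_arm --series '[{"dr":[0,0,0],"slide":[0,0,0.003],"hand":0.02},{"dr":[0,0,0],"slide":[0,0,0],"hand":0.02},{"dr":[0,0,0],"slide":[0,0,0],"hand":0.02},{"dr":[0,0,0],"slide":[0,0,0],"hand":0.02},{"dr":[0,0,0],"slide":[0,0,0],"hand":0.02}]'

```text
t: 4.75
ee_pos: [0.4286, 0.0087, 0.0115]
tcp_rot: [0.767, 0.641, -0.0, -0.0]
contact_force: [0.7, -0.8, -0.8]
grip_width: 0.282
```

Request:
jog_arm --series '[{"dr":[0,0,0],"slide":[0,0,0],"hand":0.02},{"dr":[0,0,0],"slide":[0,0,-0.02],"hand":0.02},{"dr":[0,0,0],"slide":[0,0,-0.035],"hand":0.02}]'

```text
t: 5.0
ee_pos: [0.4254, 0.0075, 0.0638]
tcp_rot: [0.768, 0.641, -0.004, -0.002]
contact_force: [0.6, 0.7, -6.5]
grip_width: 0.287
```

```bash
python3 to.py .4265 .0085 .27 81
```

```text
t 5.00 pos [0.4254 0.0075 0.0638] head 79.69 tilt [-0.0085 -0.0032 -1.    ] F [ 0.6  0.7 -6.5] w 0.0251 q [ 0.48  0.14 -0.73 -0.   -0.72 -2.23]
delta now [ 2.000e-04 -7.000e-04 -2.062e-01] dist 0.206 turn z -1.31
delta after turn [ 0.0011  0.001  -0.2062]
```

Request:
jog_arm --series '[{"dr":[0,0,-1.3],"slide":[0,0,-0.036],"hand":0.02},{"dr":[0,0,0],"slide":[0,0,-0.036],"hand":0.02},{"dr":[0,0,0],"slide":[0,0,-0.036],"hand":0.02},{"dr":[0,0,0],"slide":[0,0,-0.036],"hand":0.02},{"dr":[0,0,0],"slide":[0,0,-0.036],"hand":0.02}]'

```text
t: 5.42
ee_pos: [0.4274, 0.0087, 0.2477]
tcp_rot: [0.76, 0.65, -0.0, -0.001]
contact_force: [1.0, 0.5, -6.3]
grip_width: 0.286
```

```bash
python3 to.py .639 -.0155 .245 81
```

```text
t 5.42 pos [0.4274 0.0087 0.2477] head 81.04 tilt [-1.5e-03  5.0e-04 -1.0e+00] F [ 1.   0.5 -6.3] w 0.0250 q [ 0.48 -0.08 -0.46 -0.   -1.19 -2.21]
delta now [0.0091 0.2128 0.0023] dist 0.213 turn z 0.04
delta after turn [0.0092 0.2128 0.0027]
```

Request:
jog_arm --series '[{"dr":[0,0,0],"slide":[0.0018,0.038,0],"hand":0.02},{"dr":[0,0,0],"slide":[0.0018,0.041,0],"hand":0.02},{"dr":[0,0,0],"slide":[0.0018,0.041,0],"hand":0.02},{"dr":[0,0,0],"slide":[0.0018,0.041,0],"hand":0.02},{"dr":[0,0,0],"slide":[0.0018,0.041,0],"hand":0.02}]'

```text
t: 5.83
ee_pos: [0.6306, -0.0138, 0.2451]
tcp_rot: [0.76, 0.65, -0.001, -0.001]
contact_force: [-0.3, 1.1, -4.0]
grip_width: 0.284
```

Request:
jog_arm --series '[{"dr":[0,0,0],"slide":[0,0.0105,0],"hand":0.02},{"dr":[0,0,0],"slide":[0,0,0.02],"hand":0.02},{"dr":[0,0,0],"slide":[0,0,0],"hand":0.02}]'

```text
t: 6.08
ee_pos: [0.6381, -0.0153, 0.2205]
tcp_rot: [0.761, 0.649, -0.003, -0.003]
contact_force: [-2.8, -0.4, -7.7]
grip_width: 0.284
```

```bash
python3 to.py .639 -.0155 .088 81
python3 - <<'E'
from h import *
for n in("scene","top"):
  p,d=bot.read_camera(n); cv2.imwrite(f"pics/{n}3.png",cv2.resize(p[100:280,220:440,::-1],None,fx=3,fy=3))
E
```

```text
t 6.08 pos [ 0.6381 -0.0153  0.2205] head 80.96 tilt [-9.1e-03  2.0e-04 -1.0e+00] F [-2.8 -0.4 -7.7] w 0.0249 q [ 0.28  0.31 -0.07 -0.   -1.2  -2.01]
delta now [1.000e-04 2.200e-03 1.325e-01] dist 0.133 turn z -0.04
delta after turn [-1.000e-04  1.000e-03  1.325e-01]
```

View pics/scene3.png

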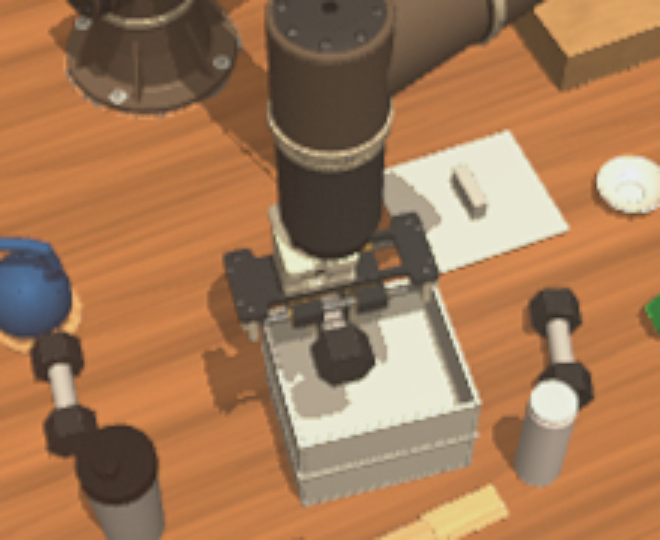

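View pics/top3.png

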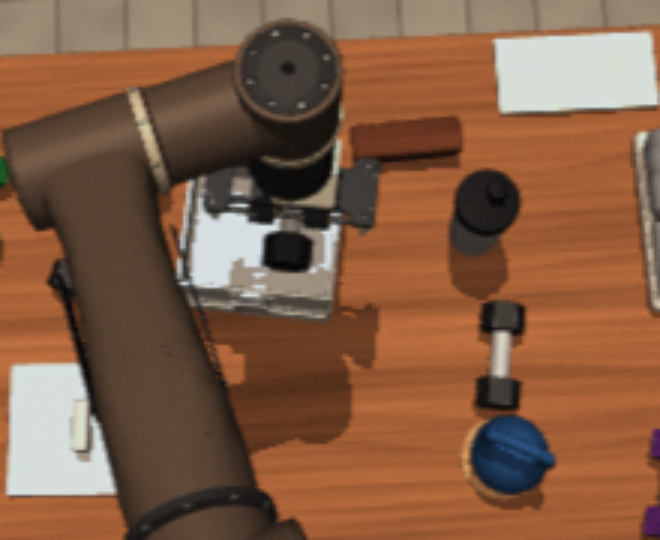

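Request:
jog_arm --series '[{"dr":[0,0,0],"slide":[0,0.001,0.035],"hand":0.02},{"dr":[0,0,0],"slide":[0,0,0.035],"hand":0.02},{"dr":[0,0,0],"slide":[0,0,0.03],"hand":0.02},{"dr":[0,0,0],"slide":[0,0,0.02],"hand":0.02},{"dr":[0,0,0],"slide":[0,0,0],"hand":0.02}]'

```text
t: 6.6
ee_pos: [0.6377, -0.0155, 0.1027]
tcp_rot: [0.76, 0.65, -0.003, -0.002]
contact_force: [-1.7, 0.1, -4.8]
grip_width: 0.282
```

```bash
python3 to.py .639 -.0155 .0865 81
```

```text
t 6.60 pos [ 0.6377 -0.0155  0.1027] head 81.04 tilt [-7.1e-03 -7.0e-04 -1.0e+00] F [-1.7  0.1 -4.8] w 0.0247 q [ 0.28  0.4  -0.22 -0.   -0.95 -2.01]
delta now [0.0002 0.0014 0.0162] dist 0.016 turn z 0.04
delta after turn [0.0002 0.0013 0.0162]
```

Request:
jog_arm --series '[{"dr":[0,0,0],"slide":[0,0,0.008],"hand":0.02},{"dr":[0,0,0],"slide":[0,0,0.006],"hand":0.02},{"dr":[0,0,0],"slide":[0,0,0.002],"hand":0.02},{"dr":[0,0,0],"slide":[0,0,0],"hand":0.02}]'

```text
t: 6.93
ee_pos: [0.6414, -0.0153, 0.0914]
tcp_rot: [0.76, 0.65, 0.001, 0.0]
contact_force: [0.4, 0.5, -3.9]
grip_width: 0.285
```

```bash
python3 to.py .639 -.0155 .0865 81
```

```text
t 6.93 pos [ 0.6414 -0.0153  0.0914] head 81.07 tilt [ 1.2e-03  3.0e-04 -1.0e+00] F [ 0.4  0.5 -3.9] w 0.0250 q [ 0.28  0.41 -0.23  0.   -0.92 -2.01]
delta now [-0.0006 -0.0024  0.0049] dist 0.006 turn z 0.07
delta after turn [-0.0006 -0.0024  0.0049]
```

Request:
jog_arm --series '[{"dr":[0,0,0],"slide":[0,-0.002,0.003],"hand":0.02},{"dr":[0,0,0],"slide":[0,0,0.001],"hand":0.02},{"dr":[0,0,0],"slide":[0,0,0],"hand":0.02}]'

```text
t: 7.18
ee_pos: [0.639, -0.0151, 0.0868]
tcp_rot: [0.76, 0.65, 0.0, 0.0]
contact_force: [0.1, -0.0, -5.6]
grip_width: 0.281
```

```bash
python3 to.py .639 -.0155 .0865 81
```

```text
t 7.18 pos [ 0.639  -0.0151  0.0868] head 81.06 tilt [ 2.e-04  1.e-04 -1.e+00] F [ 0.1 -0.  -5.6] w 0.0246 q [ 0.28  0.42 -0.24 -0.   -0.91 -2.01]
delta now [-0.0004  0.0001  0.0003] dist 0.000 turn z 0.06
delta after turn [-0.0004  0.0001  0.0003]
```

Request:
jog_arm --series '[{"dr":[0,0,0],"slide":[0,0,0.0015],"hand":0.02},{"dr":[0,0,0],"slide":[0,0,0],"hand":0.02},{"dr":[0,0,0],"slide":[0,0,0],"hand":0.02}]'

```text
t: 7.43
ee_pos: [0.6393, -0.0151, 0.0865]
tcp_rot: [0.76, 0.65, 0.0, 0.0]
contact_force: [-4.7, 1.5, 6.4]
grip_width: 0.289
```

Contact with the tub floor (force reversed). Release a bit, then rise.

Request:
jog_arm --series '[{"dr":[0,0,0],"slide":[0,0,0],"hand":0.044},{"dr":[0,0,0],"slide":[0,0,0],"hand":0.044},{"dr":[0,0,0],"slide":[0,0,0],"hand":0.044},{"dr":[0,0,0],"slide":[0,0,-0.01],"hand":0.044},{"dr":[0,0,0],"slide":[0,0,-0.03],"hand":0.044}]'

```text
t: 7.85
ee_pos: [0.6366, -0.0155, 0.1217]
tcp_rot: [0.76, 0.65, -0.003, -0.002]
contact_force: [-0.2, 0.9, -0.7]
grip_width: 0.499
```

Request:
jog_arm --series '[{"dr":[0,0,0],"slide":[0,0,-0.035],"hand":0.06},{"dr":[0,0,0],"slide":[0,0,-0.035],"hand":0.0876},{"dr":[0,0,0],"slide":[0,0,-0.03],"hand":0.0876}]'

```text
t: 8.1
ee_pos: [0.6397, -0.0153, 0.2285]
tcp_rot: [0.76, 0.65, 0.001, 0.001]
contact_force: [1.1, -0.1, -0.1]
grip_width: 0.666
```

```bash
python3 to.py .6643 .2602 .23 68.5
```

```text
t 8.10 pos [ 0.6397 -0.0153  0.2285] head 81.08 tilt [ 2.3e-03 -1.0e-04 -1.0e+00] F [ 1.1 -0.1 -0.1] w 0.0583 q [ 0.28  0.3  -0.07  0.   -1.2  -2.01]
delta now [ 0.276  -0.0184 -0.0015] dist 0.277 turn z 12.58
delta after turn [ 0.2653 -0.078  -0.0015]
```

Request:
jog_arm --series '[{"dr":[0,0,6.3],"slide":[0,0,0],"hand":0.0876},{"dr":[0,0,6.3],"slide":[0,0,0],"hand":0.0876},{"dr":[0,0,0],"slide":[0.0379,-0.0111,0],"hand":0.0876},{"dr":[0,0,0],"slide":[0.0379,-0.0111,0],"hand":0.0876},{"dr":[0,0,0],"slide":[0.0379,-0.0111,0],"hand":0.0876}]'

```text
t: 8.52
ee_pos: [0.6502, 0.1035, 0.2264]
tcp_rot: [0.827, 0.562, 0.001, 0.0]
contact_force: [0.9, -0.7, 0.2]
grip_width: 0.986
```

Request:
jog_arm --series '[{"dr":[0,0,0],"slide":[0.0379,-0.0111,0],"hand":0.0876},{"dr":[0,0,0],"slide":[0.0379,-0.0111,0],"hand":0.0876},{"dr":[0,0,0],"slide":[0.0379,-0.0111,0],"hand":0.0876},{"dr":[0,0,0],"slide":[0.0379,-0.0111,0],"hand":0.0876},{"dr":[0,0,0],"slide":[0,0,0],"hand":0.0876}]'

```text
t: 8.93
ee_pos: [0.6645, 0.2666, 0.2248]
tcp_rot: [0.826, 0.564, 0.001, -0.0]
contact_force: [0.4, -0.9, -0.5]
grip_width: 0.997
```

```bash
python3 to.py .6643 .2602 .012 68.5;  python3 - <<'E'
from h import *
for n in("scene",):
  p,d=bot.read_camera(n); cv2.imwrite(f"pics/{n}4.png",cv2.resize(p[100:280,260:480,::-1],None,fx=3,fy=3))
E
```

```text
t 8.93 pos [0.6645 0.2666 0.2248] head 68.71 tilt [ 8.e-04  7.e-04 -1.e+00] F [ 0.4 -0.9 -0.5] w 0.0873 q [ 0.65  0.43  0.11 -0.   -1.25 -2.6 ]
delta now [-0.0062  0.0021  0.2128] dist 0.213 turn z 0.21
delta after turn [-0.006   0.0022  0.2128]
```

View pics/scene4.png

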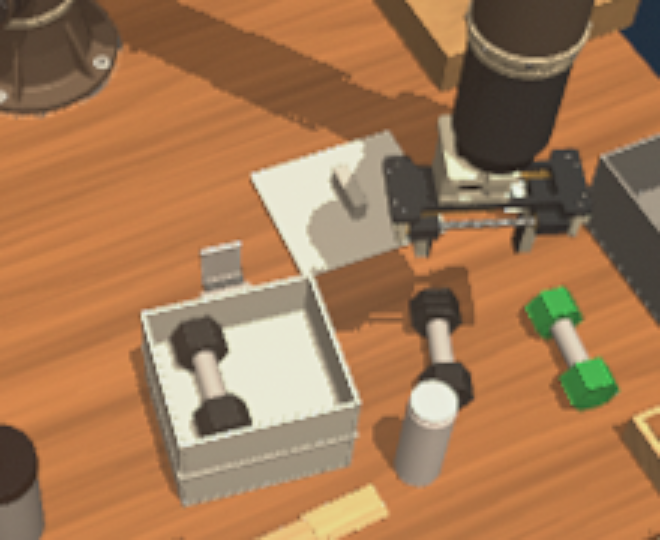

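Request:
jog_arm --series '[{"dr":[0,0,0],"slide":[-0.006,0.002,0.035],"hand":0.0876},{"dr":[0,0,0],"slide":[0,0,0.04],"hand":0.0876},{"dr":[0,0,0],"slide":[0,0,0.04],"hand":0.0876},{"dr":[0,0,0],"slide":[0,0,0.035],"hand":0.0876},{"dr":[0,0,0],"slide":[0,0,0.03],"hand":0.0876}]'

```text
t: 9.4
ee_pos: [0.6634, 0.2527, 0.0433]
tcp_rot: [0.827, 0.562, -0.0, -0.0]
contact_force: [-0.2, -0.0, 0.0]
grip_width: 0.999
```

Request:
jog_arm --series '[{"dr":[0,0,0],"slide":[0,0,0.02],"hand":0.0876},{"dr":[0,0,0],"slide":[0,0,0.01],"hand":0.0876},{"dr":[0,0,0],"slide":[0,0,0],"hand":0.06},{"dr":[0,0,0],"slide":[0,0,0],"hand":0.04}]'

```text
t: 9.73
ee_pos: [0.6646, 0.2537, 0.016]
tcp_rot: [0.827, 0.563, 0.0, 0.0]
contact_force: [0.1, 0.1, 0.6]
grip_width: 0.903
```

```bash
python3 to.py .6643 .2602 .012 68.5
```

```text
t 9.73 pos [0.6646 0.2537 0.016 ] head 68.46 tilt [ 7.e-04 -0.e+00 -1.e+00] F [0.1 0.1 0.6] w 0.0791 q [ 0.64  0.59 -0.13  0.   -0.85 -2.59]
delta now [ 0.0059 -0.0027  0.004 ] dist 0.008 turn z -0.04
delta after turn [ 0.0059 -0.0027  0.004 ]
```

Request:
jog_arm --series '[{"dr":[0,0,0],"slide":[0.006,-0.0025,0.003],"hand":0.02},{"dr":[0,0,0],"slide":[0,0,0.001],"hand":0.02},{"dr":[0,0,0],"slide":[0,0,0],"hand":0.02},{"dr":[0,0,0],"slide":[0,0,0],"hand":0.02},{"dr":[0,0,0],"slide":[0,0,0],"hand":0.02}]' --squeeze 45

```text
t: 10.15
ee_pos: [0.664, 0.2606, 0.0118]
tcp_rot: [0.827, 0.563, 0.001, -0.0]
contact_force: [-0.2, -0.3, -0.1]
grip_width: 0.53
```

Request:
jog_arm --series '[{"dr":[0,0,0],"slide":[0,0,0],"hand":0.02},{"dr":[0,0,0],"slide":[0,0,0],"hand":0.02},{"dr":[0,0,0],"slide":[0,0,0],"hand":0.02},{"dr":[0,0,0],"slide":[0,0,0],"hand":0.02},{"dr":[0,0,0],"slide":[0,0,0],"hand":0.02}]'

```text
t: 10.57
ee_pos: [0.6643, 0.261, 0.0114]
tcp_rot: [0.827, 0.563, 0.001, -0.0]
contact_force: [0.3, 2.3, 1.1]
grip_width: 0.282
```

```bash
python3 to.py .6643 .2602 .012 68.5
```

```text
t 10.57 pos [0.6643 0.261  0.0114] head 68.48 tilt [ 1.1e-03  8.0e-04 -1.0e+00] F [0.3 2.3 1.1] w 0.0247 q [ 0.65  0.6  -0.12 -0.   -0.85 -2.59]
delta now [-0.0007  0.0003 -0.0006] dist 0.001 turn z -0.02
delta after turn [-0.0007  0.0003 -0.0006]
```

Request:
jog_arm --series '[{"dr":[0,0,0],"slide":[0,0,-0.025],"hand":0.02},{"dr":[0,0,0],"slide":[0,0,-0.038],"hand":0.02},{"dr":[0,0,0],"slide":[0,0,-0.04],"hand":0.02},{"dr":[0,0,0],"slide":[0,0,-0.04],"hand":0.02},{"dr":[0,0,0],"slide":[0,0,-0.04],"hand":0.02}]'

```text
t: 10.98
ee_pos: [0.6623, 0.2595, 0.194]
tcp_rot: [0.827, 0.562, -0.002, -0.0]
contact_force: [1.3, 0.1, -6.0]
grip_width: 0.283
```

Request:
jog_arm --series '[{"dr":[0,0,0],"slide":[0,0,-0.04],"hand":0.02},{"dr":[0,0,-6.25],"slide":[0,0,0],"hand":0.02},{"dr":[0,0,-6.25],"slide":[0,0,0],"hand":0.02}]'

```text
t: 11.23
ee_pos: [0.6641, 0.2606, 0.2367]
tcp_rot: [0.759, 0.651, 0.002, -0.0]
contact_force: [-0.5, 1.0, -7.1]
grip_width: 0.284
```

```bash
python3 to.py .6499 .066 .235 81.1
```

```text
t 11.23 pos [0.6641 0.2606 0.2367] head 81.21 tilt [ 0.0026  0.0024 -1.    ] F [-0.5  1.  -7.1] w 0.0249 q [ 0.65  0.41  0.12 -0.   -1.27 -2.37]
delta now [-0.1945  0.0157  0.0012] dist 0.195 turn z 0.11
delta after turn [-0.1945  0.0161  0.0017]
```

Request:
jog_arm --series '[{"dr":[0,0,0.1],"slide":[-0.0389,0.0032,0],"hand":0.02},{"dr":[0,0,0],"slide":[-0.0389,0.0032,0],"hand":0.02},{"dr":[0,0,0],"slide":[-0.0389,0.0032,0],"hand":0.02},{"dr":[0,0,0],"slide":[-0.0389,0.0032,0],"hand":0.02},{"dr":[0,0,0],"slide":[-0.0389,0.0032,0],"hand":0.02}]'

```text
t: 11.65
ee_pos: [0.6469, 0.0639, 0.2323]
tcp_rot: [0.761, 0.649, -0.002, -0.001]
contact_force: [0.3, -0.4, -6.2]
grip_width: 0.283
```

Request:
jog_arm --series '[{"dr":[0,0,0],"slide":[0,0,0],"hand":0.02},{"dr":[0,0,0],"slide":[0,0,0],"hand":0.02}]'

```text
t: 11.82
ee_pos: [0.6473, 0.063, 0.2328]
tcp_rot: [0.762, 0.647, -0.001, -0.001]
contact_force: [0.2, -0.2, -6.7]
grip_width: 0.282
```

```bash
python3 to.py .6499 .066 .0865 81.1;  python3 - <<'E'
from h import *
for n in("scene",):
  p,d=bot.read_camera(n); cv2.imwrite(f"pics/{n}5.png",cv2.resize(p[100:280,260:480,::-1],None,fx=3,fy=3))
E
```

```text
t 11.82 pos [0.6473 0.063  0.2328] head 80.65 tilt [-3.2e-03 -6.0e-04 -1.0e+00] F [ 0.2 -0.2 -6.7] w 0.0247 q [ 0.4   0.32 -0.03 -0.   -1.22 -2.13]
delta now [0.0035 0.0026 0.1462] dist 0.146 turn z -0.45
delta after turn [0.0034 0.0021 0.1463]
```

View pics/scene5.png

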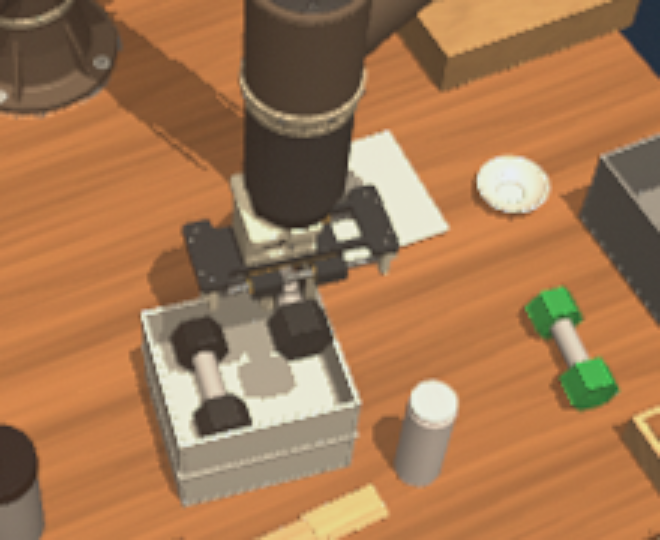

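Request:
jog_arm --series '[{"dr":[0,0,-0.4],"slide":[0.002,0.002,0.035],"hand":0.02},{"dr":[0,0,0],"slide":[0,0,0.035],"hand":0.02},{"dr":[0,0,0],"slide":[0,0,0.03],"hand":0.02},{"dr":[0,0,0],"slide":[0,0,0.025],"hand":0.02},{"dr":[0,0,0],"slide":[0,0,0.012],"hand":0.02}]'

```text
t: 12.28
ee_pos: [0.6482, 0.0679, 0.0921]
tcp_rot: [0.759, 0.651, -0.003, -0.002]
contact_force: [-0.7, -1.2, -6.2]
grip_width: 0.285
```

Request:
jog_arm --series '[{"dr":[0,0,0],"slide":[0,0,0],"hand":0.02},{"dr":[0,0,0],"slide":[0,0,0],"hand":0.02}]'

```text
t: 12.45
ee_pos: [0.6512, 0.068, 0.097]
tcp_rot: [0.759, 0.652, -0.001, -0.0]
contact_force: [0.6, 0.3, -4.8]
grip_width: 0.282
```

```bash
python3 to.py .6499 .065 .0865 81.1
```

```text
t 12.45 pos [0.6512 0.068  0.097 ] head 81.33 tilt [-1.e-03 -8.e-04 -1.e+00] F [ 0.6  0.3 -4.8] w 0.0247 q [ 0.4   0.43 -0.2   0.   -0.95 -2.12]
delta now [-0.0031 -0.0008  0.0105] dist 0.011 turn z 0.23
delta after turn [-0.0031 -0.0008  0.0105]
```

Request:
jog_arm --series '[{"dr":[0,0,0],"slide":[-0.003,-0.001,0.006],"hand":0.02},{"dr":[0,0,0],"slide":[0,0,0.003],"hand":0.02},{"dr":[0,0,0],"slide":[0,0,0.001],"hand":0.02},{"dr":[0,0,0],"slide":[0,0,0],"hand":0.02}]'

```text
t: 12.78
ee_pos: [0.6498, 0.0646, 0.0877]
tcp_rot: [0.759, 0.651, 0.0, 0.0]
contact_force: [-0.4, -0.2, -5.6]
grip_width: 0.284
```

Request:
jog_arm --series '[{"dr":[0,0,0],"slide":[0,0,0.0015],"hand":0.02},{"dr":[0,0,0],"slide":[0,0,0],"hand":0.02},{"dr":[0,0,0],"slide":[0,0,0],"hand":0.02}]'

```text
t: 13.03
ee_pos: [0.6502, 0.0648, 0.0864]
tcp_rot: [0.759, 0.651, 0.001, 0.0]
contact_force: [-1.0, 0.7, -1.6]
grip_width: 0.284
```

Touching (load shed to -1.6 N). Release with a small opening, rise.

Request:
jog_arm --series '[{"dr":[0,0,0],"slide":[0,0,0.0005],"hand":0.042},{"dr":[0,0,0],"slide":[0,0,0],"hand":0.042},{"dr":[0,0,0],"slide":[0,0,0],"hand":0.042},{"dr":[0,0,0],"slide":[0,0,-0.01],"hand":0.042},{"dr":[0,0,0],"slide":[0,0,-0.03],"hand":0.042}]'

```text
t: 13.45
ee_pos: [0.647, 0.064, 0.1217]
tcp_rot: [0.759, 0.651, -0.003, -0.002]
contact_force: [0.6, -0.3, -0.6]
grip_width: 0.474
```

Request:
jog_arm --series '[{"dr":[0,0,0],"slide":[0,0,-0.035],"hand":0.042},{"dr":[0,0,0],"slide":[0,0,-0.035],"hand":0.06},{"dr":[0,0,0],"slide":[0,0,-0.03],"hand":0.0876}]'

```text
t: 13.7
ee_pos: [0.65, 0.0645, 0.2288]
tcp_rot: [0.759, 0.651, 0.001, 0.001]
contact_force: [0.7, 0.1, 0.8]
grip_width: 0.573
```

```bash
python3 to.py .4215 .2685 .16 87.5
```

```text
t 13.70 pos [0.65   0.0645 0.2288] head 81.28 tilt [ 2.4e-03  2.0e-04 -1.0e+00] F [0.7 0.1 0.8] w 0.0502 q [ 0.4   0.32 -0.04  0.   -1.21 -2.12]
delta now [ 0.1669 -0.257   0.0683] dist 0.314 turn z -6.22
delta after turn [ 0.1938 -0.2372  0.0688]
```

Request:
jog_arm --series '[{"dr":[0,0,-6.2],"slide":[0,0,0],"hand":0.07},{"dr":[0,0,0],"slide":[0.0242,-0.0297,0],"hand":0.07},{"dr":[0,0,0],"slide":[0.0242,-0.0297,0],"hand":0.07},{"dr":[0,0,0],"slide":[0.0242,-0.0297,0],"hand":0.07},{"dr":[0,0,0],"slide":[0.0242,-0.0297,0],"hand":0.07}]'

```text
t: 14.12
ee_pos: [0.5341, 0.1671, 0.226]
tcp_rot: [0.723, 0.691, 0.001, 0.0]
contact_force: [-0.6, 1.5, 0.1]
grip_width: 0.796
```

Request:
jog_arm --series '[{"dr":[0,0,0],"slide":[0.0242,-0.0297,0],"hand":0.06},{"dr":[0,0,0],"slide":[0.0242,-0.0297,0],"hand":0.06},{"dr":[0,0,0],"slide":[0.0242,-0.0297,0],"hand":0.06},{"dr":[0,0,0],"slide":[0.0242,-0.0297,0],"hand":0.06},{"dr":[0,0,0],"slide":[0,0,0],"hand":0.06}]'

```text
t: 14.53
ee_pos: [0.4175, 0.272, 0.2266]
tcp_rot: [0.721, 0.693, 0.001, -0.001]
contact_force: [-0.1, -0.5, -0.7]
grip_width: 0.689
```

```bash
python3 to.py .4215 .2685 .018 87.5
python3 - <<'E'
from fit import *
for n in("scene","top"):
  p,d=bot.read_camera(n); C=cloud(n,d)
  print(n,fit_rim(C,np.array([.6434,.0245,-.155])))
  X=C.reshape(-1,3); m=(np.hypot(X[:,0]-.42,X[:,1]-.268)<.06)&(X[:,2]>.038)&(X[:,2]<.055); print('bar',m.sum(),cv2.minAreaRect((X[m][:,:2]*1000).astype(np.float32)) if m.sum()>5 else 0)
  cv2.imwrite(f"pics/{n}6.png",cv2.resize(p[100:280,220:440,::-1],None,fx=3,fy=3))
E
```

```text
t 14.53 pos [0.4175 0.272  0.2266] head 87.71 tilt [ 0.0011  0.0027 -1.    ] F [-0.1 -0.5 -0.7] w 0.0603 q [ 0.97  0.06 -0.37 -0.   -1.14 -2.58]
delta now [-0.0039  0.0039  0.2086] dist 0.209 turn z 0.21
delta after turn [-0.0033  0.0041  0.2086]
scene (array([ 0.64606403,  0.0224391 , -0.15628978]), np.float64(0.0016828124633719993), 426)
bar 84 ((420.3011779785156, 265.7977294921875), (22.106767654418945, 66.23700714111328), 85.77850341796875)
top (array([ 0.64403334,  0.02643496, -0.15771916]), np.float64(0.0015931192405680833), 243)
bar 30 ((397.9023742675781, 270.5788269042969), (16.840660095214844, 22.895654678344727), 88.3946304321289)
```

View pics/scene6.png

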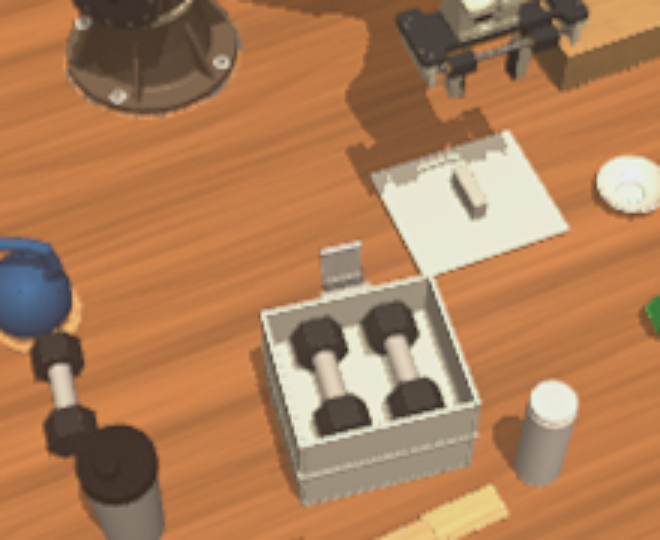

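View pics/top6.png

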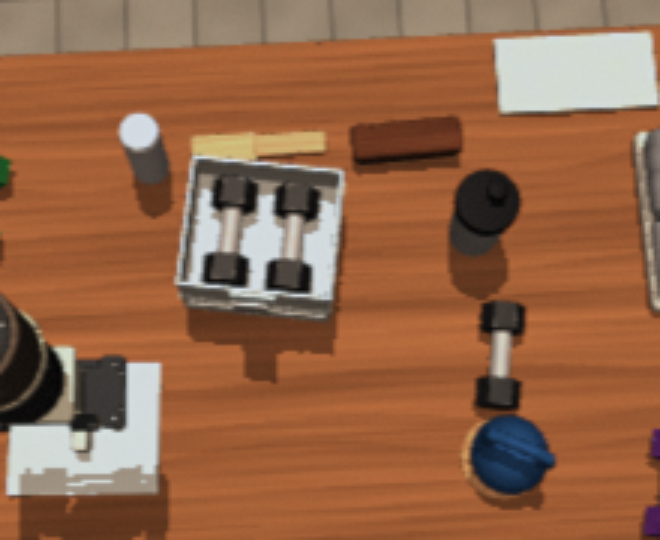

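Request:
jog_arm --series '[{"dr":[0,0,0.2],"slide":[-0.003,0.003,0.035],"hand":0.06},{"dr":[0,0,0],"slide":[0,0,0.04],"hand":0.06},{"dr":[0,0,0],"slide":[0,0,0.04],"hand":0.06},{"dr":[0,0,0],"slide":[0,0,0.035],"hand":0.06},{"dr":[0,0,0],"slide":[0,0,0.03],"hand":0.06}]'

```text
t: 15.05
ee_pos: [0.4242, 0.2641, 0.0434]
tcp_rot: [0.724, 0.689, -0.0, 0.0]
contact_force: [0.1, -0.1, -0.2]
grip_width: 0.686
```

Request:
jog_arm --series '[{"dr":[0,0,0],"slide":[0,0,0.016],"hand":0.06},{"dr":[0,0,0],"slide":[0,0,0],"hand":0.06},{"dr":[0,0,0],"slide":[0,0,0],"hand":0.06}]'

```text
t: 15.3
ee_pos: [0.4243, 0.2646, 0.0289]
tcp_rot: [0.724, 0.69, -0.001, 0.0]
contact_force: [0.1, -0.5, 0.5]
grip_width: 0.685
```

```bash
python3 to.py .4208 .2685 .0185 87.5
```

```text
t 15.30 pos [0.4243 0.2646 0.0289] head 87.20 tilt [-8.0e-04 -1.8e-03 -1.0e+00] F [ 0.1 -0.5  0.5] w 0.0600 q [ 0.95  0.3  -0.61  0.   -0.66 -2.57]
delta now [ 0.0038 -0.0037  0.0103] dist 0.012 turn z -0.30
delta after turn [ 0.0038 -0.0037  0.0104]
```

Request:
jog_arm --series '[{"dr":[0,0,-0.3],"slide":[0.0035,-0.0035,0.005],"hand":0.06},{"dr":[0,0,0],"slide":[0,0,0.005],"hand":0.05},{"dr":[0,0,0],"slide":[0,0,0],"hand":0.012},{"dr":[0,0,0],"slide":[0,0,0],"hand":0.012},{"dr":[0,0,0],"slide":[0,0,0],"hand":0.012}]' --squeeze 50

```text
t: 15.72
ee_pos: [0.4205, 0.2694, 0.0197]
tcp_rot: [0.722, 0.692, 0.001, -0.0]
contact_force: [-0.6, -0.3, 0.5]
grip_width: 0.444
```

Request:
jog_arm --series '[{"dr":[0,0,0],"slide":[0,0,0],"hand":0.012},{"dr":[0,0,0],"slide":[0,0,0],"hand":0.012},{"dr":[0,0,0],"slide":[0,0,0],"hand":0.012},{"dr":[0,0,0],"slide":[0,0,0],"hand":0.012},{"dr":[0,0,0],"slide":[0,0,0],"hand":0.012}]'

```text
t: 16.13
ee_pos: [0.4205, 0.2694, 0.0193]
tcp_rot: [0.722, 0.692, 0.0, -0.0]
contact_force: [-1.4, 0.3, 3.8]
grip_width: 0.221
```

```bash
python3 to.py .4208 .2685 .0185 87.5
```

```text
t 16.13 pos [0.4205 0.2694 0.0193] head 87.58 tilt [ 3.e-04  4.e-04 -1.e+00] F [-1.4  0.3  3.8] w 0.0193 q [ 0.96  0.31 -0.62  0.   -0.63 -2.58]
delta now [-0.0008  0.0004  0.0008] dist 0.001 turn z 0.08
delta after turn [-0.0008  0.0004  0.0008]
```

Request:
jog_arm --series '[{"dr":[0,0,0],"slide":[0,0,-0.02],"hand":0.012},{"dr":[0,0,0],"slide":[0,0,-0.035],"hand":0.012},{"dr":[0,0,0],"slide":[0,0,-0.04],"hand":0.012},{"dr":[0,0,0],"slide":[0,0,-0.04],"hand":0.012},{"dr":[0,0,0],"slide":[0,0,-0.04],"hand":0.012}]'

```text
t: 16.55
ee_pos: [0.4194, 0.2682, 0.1952]
tcp_rot: [0.722, 0.692, -0.001, -0.0]
contact_force: [0.5, 1.9, -4.5]
grip_width: 0.23
```

Request:
jog_arm --series '[{"dr":[0,0,0],"slide":[0,0,-0.035],"hand":0.012},{"dr":[0,0,3.2],"slide":[0,0,-0.02],"hand":0.012},{"dr":[0,0,3.3],"slide":[0,0,0],"hand":0.012},{"dr":[0,0,0],"slide":[0,0,0],"hand":0.012}]'

```text
t: 16.88
ee_pos: [0.4201, 0.2692, 0.2498]
tcp_rot: [0.761, 0.649, 0.001, -0.001]
contact_force: [-0.4, -0.5, -4.9]
grip_width: 0.226
```

```bash
python3 to.py .6442 .0245 .25 81.05
python3 - <<'E'
from fit import *
for n in("scene","top"):
  p,d=bot.read_camera(n); C=cloud(n,d)
  X,r=fit_lid(p,C,(.42,.268),.23,.26); print(n,len(X),r,X[:,2].min() if len(X) else 0,np.median(X[:,2]) if len(X) else 0)
  cv2.imwrite(f"pics/{n}7.png",cv2.resize(p[80:280,220:460,::-1],None,fx=3,fy=3))
E
```

```text
t 16.88 pos [0.4201 0.2692 0.2498] head 80.90 tilt [ 5.0e-04  1.9e-03 -1.0e+00] F [-0.4 -0.5 -4.9] w 0.0198 q [ 0.96  0.05 -0.33 -0.   -1.19 -2.69]
delta now [-0.2062  0.26   -0.0006] dist 0.332 turn z -0.15
delta after turn [-2.069e-01  2.594e-01 -2.000e-04]
scene 1154 ((422.3343505859375, 267.990234375), (196.8131561279297, 174.42120361328125), 80.78690338134766) 0.23545553023353172 0.2431984006930975
top 528 ((419.6938781738281, 268.5041809082031), (192.80401611328125, 171.00662231445312), 81.2839126586914) 0.23121303654816439 0.2423159982995079
```

View pics/scene7.png

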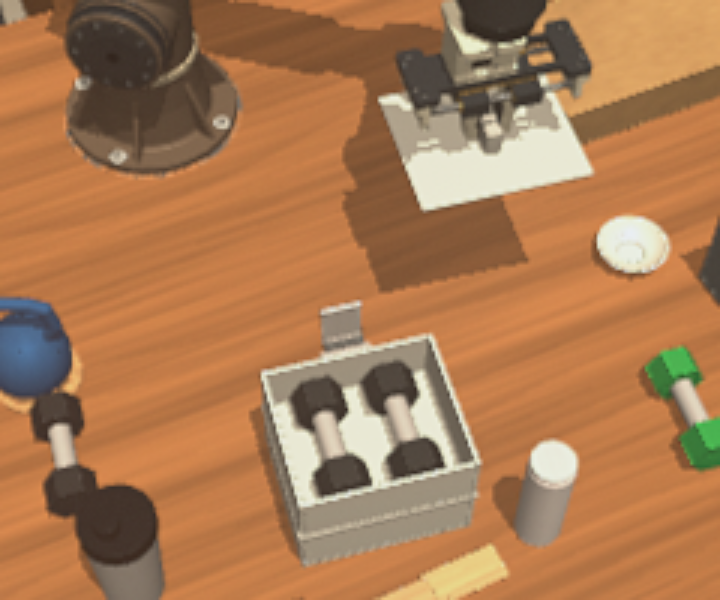

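Request:
jog_arm --series '[{"dr":[0,0,0],"slide":[-0.0229,0.0288,0],"hand":0.012},{"dr":[0,0,0],"slide":[-0.0229,0.0288,0],"hand":0.012},{"dr":[0,0,0],"slide":[-0.0229,0.0288,0],"hand":0.012},{"dr":[0,0,0],"slide":[-0.0229,0.0288,0],"hand":0.012},{"dr":[0,0,0],"slide":[-0.0229,0.0288,0],"hand":0.012}]'

```text
t: 17.4
ee_pos: [0.5449, 0.132, 0.2472]
tcp_rot: [0.759, 0.651, -0.002, -0.0]
contact_force: [1.0, 1.8, -3.7]
grip_width: 0.225
```

Request:
jog_arm --series '[{"dr":[0,0,0],"slide":[-0.0229,0.0288,0],"hand":0.012},{"dr":[0,0,0],"slide":[-0.0229,0.0288,0],"hand":0.012},{"dr":[0,0,0],"slide":[-0.0229,0.0288,0],"hand":0.012},{"dr":[0,0,0],"slide":[-0.0229,0.0288,0],"hand":0.012},{"dr":[0,0,0],"slide":[0,0,0],"hand":0.012}]'

```text
t: 17.82
ee_pos: [0.6468, 0.0205, 0.2456]
tcp_rot: [0.761, 0.649, -0.002, -0.0]
contact_force: [0.8, 0.4, -3.2]
grip_width: 0.226
```

Request:
jog_arm --series '[{"dr":[0,0,0],"slide":[0,0,0.02],"hand":0.012},{"dr":[0,0,0],"slide":[0,0,0.02],"hand":0.012},{"dr":[0,0,0],"slide":[0,0,0],"hand":0.012},{"dr":[0,0,0],"slide":[0,0,0],"hand":0.012}]'

```text
t: 18.15
ee_pos: [0.643, 0.0248, 0.2066]
tcp_rot: [0.76, 0.65, -0.003, -0.001]
contact_force: [0.5, -0.2, -3.5]
grip_width: 0.225
```

```bash
python3 to.py .6436 .025 .1533 81.05
python3 - <<'E'
from fit import *
for n in("scene","top"):
  p,d=bot.read_camera(n); C=cloud(n,d)
  X,r=fit_lid(p,C,(.643,.025),.18,.235); print(n,len(X),r,np.median(X[:,2]) if len(X) else 0)
  cv2.imwrite(f"pics/{n}8.png",cv2.resize(p[100:280,220:440,::-1],None,fx=3,fy=3))
E
```

```text
t 18.15 pos [0.643  0.0248 0.2066] head 81.12 tilt [-0.0053 -0.0017 -1.    ] F [ 0.5 -0.2 -3.5] w 0.0197 q [ 0.34  0.32 -0.09 -0.   -1.17 -2.07]
delta now [0.0004 0.0008 0.0533] dist 0.053 turn z 0.07
delta after turn [0.0003 0.0005 0.0533]
scene 1519 ((642.9727783203125, 24.22443389892578), (196.0210723876953, 174.8385009765625), 80.76559448242188) 0.1997137090538874
top 342 ((644.379638671875, 25.8167724609375), (193.93634033203125, 172.8511962890625), 81.25275421142578) 0.20160839441675027
```

View pics/scene8.png

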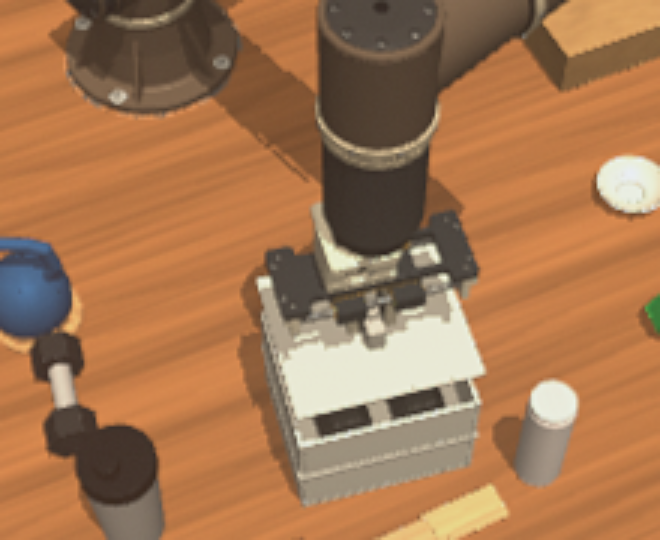

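View pics/top8.png

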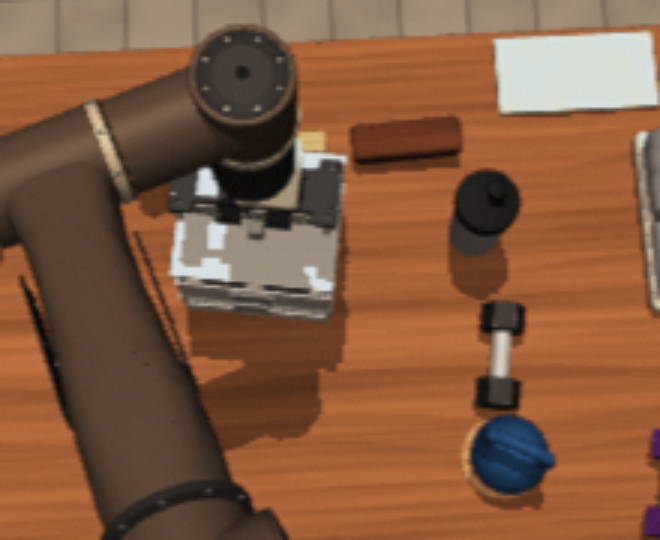

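Request:
jog_arm --series '[{"dr":[0,0,0],"slide":[0,0.001,0.018],"hand":0.012},{"dr":[0,0,0],"slide":[0,0,0.015],"hand":0.012},{"dr":[0,0,0],"slide":[0,0,0.005],"hand":0.012},{"dr":[0,0,0],"slide":[0,0,0],"hand":0.012},{"dr":[0,0,0],"slide":[0,0,0],"hand":0.012}]'

```text
t: 18.67
ee_pos: [0.6459, 0.0253, 0.1722]
tcp_rot: [0.76, 0.65, 0.0, 0.0]
contact_force: [-0.0, -1.2, -3.9]
grip_width: 0.226
```

```bash
python3 to.py .644 .025 .1533 81.05
```

```text
t 18.67 pos [0.6459 0.0253 0.1722] head 81.11 tilt [ 1.1e-03 -2.0e-04 -1.0e+00] F [-0.  -1.2 -3.9] w 0.0198 q [ 0.34  0.35 -0.13  0.   -1.09 -2.07]
delta now [-0.0006 -0.0018  0.0189] dist 0.019 turn z 0.06
delta after turn [-0.0006 -0.0018  0.0189]
```

Request:
jog_arm --series '[{"dr":[0,0,0],"slide":[-0.0005,-0.0015,0.004],"hand":0.012},{"dr":[0,0,0],"slide":[0,0,0.005],"hand":0.012},{"dr":[0,0,0],"slide":[0,0,0.004],"hand":0.012},{"dr":[0,0,0],"slide":[0,0,0],"hand":0.012},{"dr":[0,0,0],"slide":[0,0,0],"hand":0.012}]'

```text
t: 19.08
ee_pos: [0.6436, 0.0248, 0.1578]
tcp_rot: [0.76, 0.65, -0.0, -0.0]
contact_force: [0.5, -0.4, -3.8]
grip_width: 0.224
```

```bash
python3 to.py .644 .025 .1533 81.05
```

```text
t 19.08 pos [0.6436 0.0248 0.1578] head 81.07 tilt [-6.e-04 -2.e-04 -1.e+00] F [ 0.5 -0.4 -3.8] w 0.0196 q [ 0.34  0.36 -0.15  0.   -1.06 -2.07]
delta now [0.0003 0.0003 0.0045] dist 0.005 turn z 0.02
delta after turn [0.0003 0.0003 0.0045]
```

Request:
jog_arm --series '[{"dr":[0,0,0],"slide":[0,0,0.002],"hand":0.012},{"dr":[0,0,0],"slide":[0,0,0.002],"hand":0.012},{"dr":[0,0,0],"slide":[0,0,0.001],"hand":0.012},{"dr":[0,0,0],"slide":[0,0,0],"hand":0.012},{"dr":[0,0,0],"slide":[0,0,0],"hand":0.012}]'

```text
t: 19.5
ee_pos: [0.6439, 0.0248, 0.1534]
tcp_rot: [0.76, 0.65, 0.0, 0.0]
contact_force: [-1.2, 0.1, 0.6]
grip_width: 0.224
```

Seated height reached with contact. A light push, then open slightly and rise.

Request:
jog_arm --series '[{"dr":[0,0,0],"slide":[0,0,0.001],"hand":0.012},{"dr":[0,0,0],"slide":[0,0,0],"hand":0.012},{"dr":[0,0,0],"slide":[0,0,0],"hand":0.05},{"dr":[0,0,0],"slide":[0,0,0],"hand":0.05},{"dr":[0,0,0],"slide":[0,0,0],"hand":0.05}]'

```text
t: 19.92
ee_pos: [0.6442, 0.0249, 0.1523]
tcp_rot: [0.76, 0.65, 0.0, 0.0]
contact_force: [-0.4, -0.5, -0.8]
grip_width: 0.395
```

Request:
jog_arm --series '[{"dr":[0,0,0],"slide":[0,0,0],"hand":0.05},{"dr":[0,0,0],"slide":[0,0,-0.03],"hand":0.05},{"dr":[0,0,0],"slide":[0,0,-0.04],"hand":0.05},{"dr":[0,0,0],"slide":[0,0,-0.03],"hand":0.0},{"dr":[0,0,0],"slide":[0,0,0],"hand":0.0}]'

```text
t: 20.33
ee_pos: [0.6471, 0.0248, 0.2598]
tcp_rot: [0.76, 0.65, 0.004, 0.003]
contact_force: [1.2, 0.8, 1.3]
grip_width: 0.48
```

```bash
python3 to.py .644 .025 .1533 81.05
python3 - <<'E'
from fit import *
for n in("scene","top"):
  p,d=bot.read_camera(n); C=cloud(n,d)
  X,r=fit_lid(p,C,(.643,.025),.14,.16); print(n,len(X),r)
  m=np.abs(X[:,2]-.147)<.006; A=np.c_[loc(X[m],(.644,.0245,-.156)),np.ones(m.sum())]; print(np.linalg.lstsq(A,X[m][:,2],rcond=None)[0])
  cv2.imwrite(f"pics/{n}9.png",cv2.resize(p[100:280,220:440,::-1],None,fx=3,fy=3))
E
```

```text
t 20.33 pos [0.6471 0.0248 0.2598] head 81.11 tilt [ 1.080e-02  9.000e-04 -9.999e-01] F [1.2 0.8 1.3] w 0.0421 q [ 0.34  0.29 -0.01  0.   -1.26 -2.07]
delta now [-0.0006 -0.0042  0.1064] dist 0.107 turn z 0.06
delta after turn [-0.0003 -0.0031  0.1065]
scene 1924 ((644.601806640625, 23.838409423828125), (196.4242401123047, 174.3769989013672), 80.6655502319336)
[-3.70144954e-04 -8.16657260e-05  1.46605745e-01]
top 606 ((643.321533203125, 25.967498779296875), (194.43658447265625, 170.47496032714844), 81.30755615234375)
[-0.00803042 -0.00059263  0.1466063 ]
```

View pics/scene9.png

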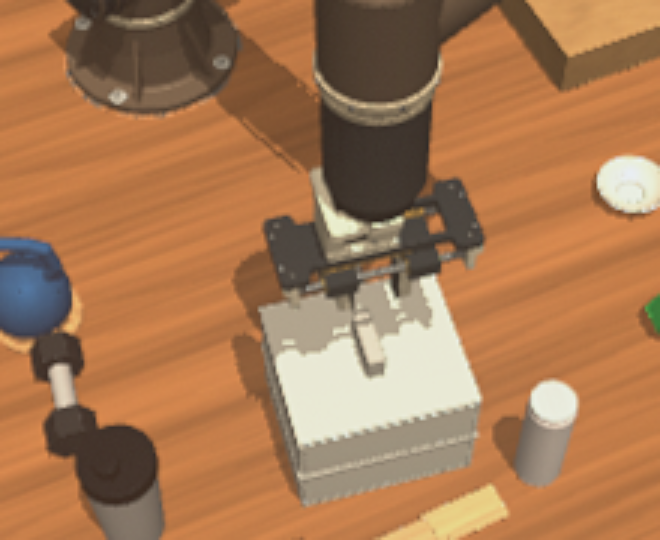

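Request:
jog_arm --series '[{"dr":[0,0,0],"slide":[0,-0.037,0],"hand":0.0},{"dr":[0,0,0],"slide":[0,-0.037,0],"hand":0.0},{"dr":[0,0,0],"slide":[0,-0.037,0],"hand":0.0},{"dr":[0,0,0],"slide":[0,-0.037,0],"hand":0.0},{"dr":[0,0,0],"slide":[0,0,0],"hand":0.0}]' --squeeze 20

```text
t: 20.85
ee_pos: [0.4918, 0.0473, 0.2513]
tcp_rot: [0.76, 0.65, -0.001, -0.001]
contact_force: [-1.7, -0.7, -0.4]
grip_width: 0.029
```

Request:
jog_arm --series '[{"dr":[0,0,0],"slide":[0,0,0],"hand":0.0},{"dr":[0,0,0],"slide":[0,0,0],"hand":0.0},{"dr":[0,0,0],"slide":[0,0,0],"hand":0.0}]'

```text
t: 21.1
ee_pos: [0.4981, 0.0478, 0.2515]
tcp_rot: [0.76, 0.65, -0.0, -0.0]
contact_force: [0.4, -0.0, 0.0]
grip_width: 0.005
```

```bash
python3 to.py .5007 .0474 .174 81.05
python3 - <<'E'
from fit import *
for n in("scene","top"):
  p,d=bot.read_camera(n); C=cloud(n,d); P=(.644,.0248,-.156)
  Y=C.reshape(-1,3); L=loc(Y,P)
  m=(L[:,0]<-.09)&(L[:,0]>-.125)&(np.abs(L[:,1])<.04)&(Y[:,2]>.15)&(Y[:,2]<.205); print(n,m.sum(),np.c_[L,Y[:,2]][m].min(0),np.c_[L,Y[:,2]][m].max(0),np.c_[L,Y[:,2]][m].mean(0))
  cv2.imwrite(f"pics/{n}10.png",cv2.resize(p[100:280,220:440,::-1],None,fx=3,fy=3))
E
```

```text
t 21.10 pos [0.4981 0.0478 0.2515] head 81.06 tilt [-7.e-04 -4.e-04 -1.e+00] F [ 0.4 -0.   0. ] w 0.0005 q [ 0.49  0.05 -0.32  0.   -1.2  -2.22]
delta now [0.     0.0027 0.0775] dist 0.078 turn z 0.01
delta after turn [-0.      0.0027  0.0775]
scene 123 [-0.11316621 -0.0231076   0.15092685] [-0.09407757  0.01952442  0.19416672] [-0.10561333 -0.00191168  0.17314668]Traceback (most recent call last):
  File "<stdin>", line 5, in <module>
    return umr_minimum(a, axis, None, out, keepdims, initial, where)
ValueError: zero-size array to reduction operation minimum which has no identity
```

View pics/scene10.png

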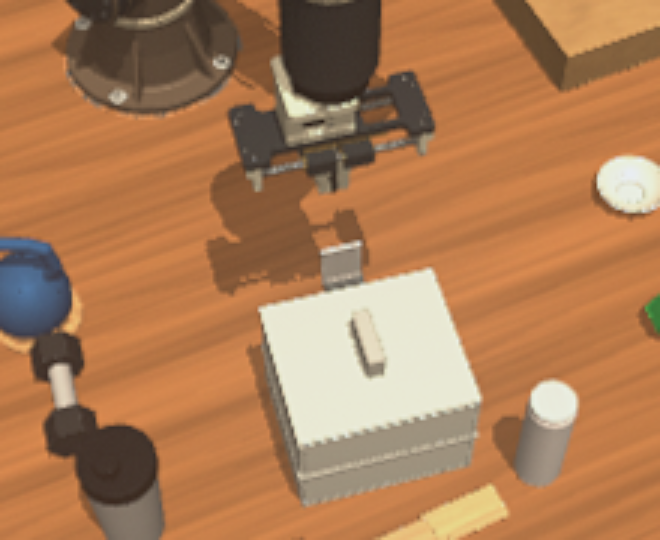

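Request:
jog_arm --series '[{"dr":[0,0,0],"slide":[0,0,0.03],"hand":0.0},{"dr":[0,0,0],"slide":[0,0,0.03],"hand":0.0},{"dr":[0,0,0],"slide":[0,0,0.016],"hand":0.0},{"dr":[0,0,0],"slide":[0,0,0],"hand":0.0},{"dr":[0,0,0],"slide":[0,0,0],"hand":0.0}]'

```text
t: 21.62
ee_pos: [0.4978, 0.0474, 0.1754]
tcp_rot: [0.76, 0.65, -0.001, -0.0]
contact_force: [0.1, 0.2, 1.1]
grip_width: 0.002
```

Request:
jog_arm --series '[{"dr":[0,0,0],"slide":[0,0.01,0],"hand":0.0},{"dr":[0,0,0],"slide":[0,0.01,0],"hand":0.0},{"dr":[0,0,0],"slide":[0,0.01,0],"hand":0.0},{"dr":[0,0,0],"slide":[0,0.008,0],"hand":0.0},{"dr":[0,0,0],"slide":[0,0.008,0],"hand":0.0}]'

```text
t: 22.03
ee_pos: [0.5445, 0.0406, 0.1766]
tcp_rot: [0.76, 0.65, 0.0, 0.0]
contact_force: [-0.8, 1.0, 0.3]
grip_width: 0.005
```

```bash
python3 to.py .5847 .0341 .1535 81.05
```

```text
t 22.03 pos [0.5445 0.0406 0.1766] head 81.04 tilt [ 9.e-04  4.e-04 -1.e+00] F [-0.8  1.   0.3] w 0.0004 q [ 0.43  0.19 -0.35  0.   -1.04 -2.16]
delta now [-0.0002  0.0407  0.0231] dist 0.047 turn z -0.01
delta after turn [-0.0002  0.0407  0.0231]
```

Request:
jog_arm --series '[{"dr":[0,0,0],"slide":[0,0.008,0],"hand":0.0},{"dr":[0,0,0],"slide":[0,0.008,0],"hand":0.0},{"dr":[0,0,0],"slide":[0,0.008,0],"hand":0.0},{"dr":[0,0,0],"slide":[0,0.008,0.003],"hand":0.0},{"dr":[0,0,0],"slide":[0,0.004,0.004],"hand":0.0}]'

```text
t: 22.45
ee_pos: [0.58, 0.035, 0.169]
tcp_rot: [0.76, 0.65, 0.0, 0.0]
contact_force: [-1.2, 0.0, 1.6]
grip_width: 0.005
```

```bash
python3 to.py .5847 .0341 .1535 81.05
python3 - <<'E'
from fit import *
for n in("scene",):
  p,d=bot.read_camera(n)
  cv2.imwrite(f"pics/{n}11.png",cv2.resize(p[120:260,260:420,::-1],None,fx=4,fy=4))
E
```

```text
t 22.45 pos [0.58  0.035 0.169] head 81.06 tilt [ 9.e-04  0.e+00 -1.e+00] F [-1.2  0.   1.6] w 0.0005 q [ 0.4   0.25 -0.28  0.   -1.04 -2.12]
delta now [-0.0001  0.0047  0.0155] dist 0.016 turn z 0.01
delta after turn [-0.0001  0.0048  0.0155]
```

View pics/scene11.png

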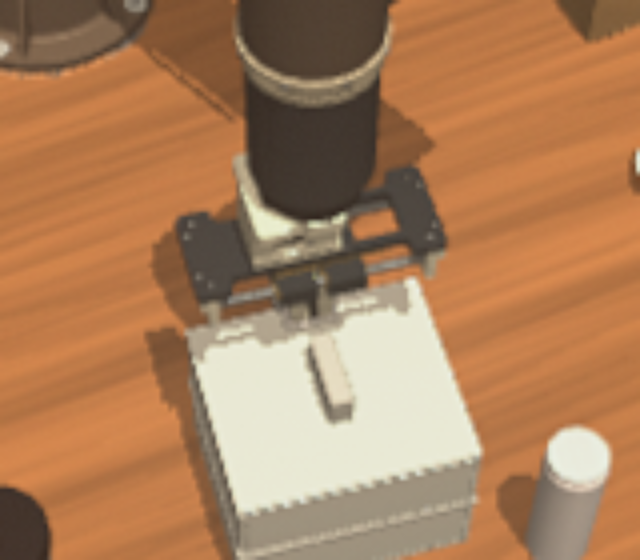

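Request:
jog_arm --series '[{"dr":[0,0,0],"slide":[0,0,0.005],"hand":0.0},{"dr":[0,0,0],"slide":[0,0,0.005],"hand":0.0},{"dr":[0,0,0],"slide":[0,0,0.004],"hand":0.0},{"dr":[0,0,0],"slide":[0,0,0.0015],"hand":0.0},{"dr":[0,0,0],"slide":[0,0,0],"hand":0.0}]'

```text
t: 22.92
ee_pos: [0.5783, 0.0351, 0.1538]
tcp_rot: [0.76, 0.65, -0.0, 0.0]
contact_force: [0.1, -0.4, 2.5]
grip_width: 0.001
```

Request:
jog_arm --series '[{"dr":[0,0,0],"slide":[0,0,0],"hand":0.0},{"dr":[0,0,0],"slide":[0,0,0.001],"hand":0.0},{"dr":[0,0,0],"slide":[0,0,0],"hand":0.0}]'

```text
t: 23.17
ee_pos: [0.5784, 0.0351, 0.1536]
tcp_rot: [0.76, 0.65, 0.0, 0.0]
contact_force: [-3.3, 0.6, 9.5]
grip_width: 0.005
```

Request:
jog_arm --series '[{"dr":[0,0,0],"slide":[0,0,0.0008],"hand":0.0},{"dr":[0,0,0],"slide":[0,0,0],"hand":0.0},{"dr":[0,0,0],"slide":[0,0,0],"hand":0.0}]'

```text
t: 23.42
ee_pos: [0.5785, 0.0351, 0.1534]
tcp_rot: [0.76, 0.65, 0.0, 0.0]
contact_force: [-4.8, 0.0, 14.1]
grip_width: 0.003
```

Request:
jog_arm --series '[{"dr":[0,0,0],"slide":[0,0,-0.02],"hand":0.0},{"dr":[0,0,0],"slide":[0,0,-0.035],"hand":0.0},{"dr":[0,0,0],"slide":[0,-0.02,-0.035],"hand":0.0},{"dr":[0,0,0],"slide":[0,-0.035,0],"hand":0.0},{"dr":[0,0,0],"slide":[0,-0.038,0],"hand":0.0}]'

```text
t: 23.83
ee_pos: [0.487, 0.0499, 0.2428]
tcp_rot: [0.76, 0.649, 0.001, 0.0]
contact_force: [-1.0, 1.8, -0.2]
grip_width: 0.006
```

Request:
jog_arm --series '[{"dr":[0,0,0],"slide":[0,-0.035,0],"hand":0.0},{"dr":[0,0,0],"slide":[0,0,0],"hand":0.0},{"dr":[0,0,0],"slide":[0,0,0],"hand":0.0}]'

```text
t: 24.08
ee_pos: [0.4507, 0.0552, 0.2424]
tcp_rot: [0.759, 0.651, 0.001, -0.0]
contact_force: [0.1, -0.6, 0.3]
grip_width: 0.002
```

Run:
```python
from fit import *
np.set_printoptions(precision=4,suppress=True)
print(bot.state()['contact_force'],bot.state()['ee_pos'])
for n in("scene","top"):
  p,d=bot.read_camera(n); C=cloud(n,d); P=(.644,.0248,-.156); Y=C.reshape(-1,3); L=loc(Y,P)
  X,r=fit_lid(p,C,(.643,.025),.142,.152); print(n,len(X),r)
  A=np.c_[loc(X,P),np.ones(len(X))]; print('plane',np.linalg.lstsq(A,X[:,2],rcond=None)[0])
  for a in(-.11,-.1,-.09,-.08,-.07,-.06,-.05):
    m=(np.abs(L[:,0]-a)<.005)&(np.abs(L[:,1])<.018)&(Y[:,2]>.12); print(a,m.sum(),np.median(Y[m][:,2]) if m.any() else 0,Y[m][:,2].max() if m.any() else 0)
  cv2.imwrite(f"pics/{n}12.png",cv2.resize(p[100:280,220:440,::-1],None,fx=3.3,fy=3.3))
  cv2.imwrite(f"pics/{n}12full.png",p[:,:,::-1])
```

```text
[ 0.1258 -0.6238  0.2634] [0.4507 0.0552 0.2424]
scene 2461 ((639.0952758789062, 24.10912322998047), (195.6189422607422, 186.4075469970703), 81.34564971923828)
plane [-0.003  -0.0012  0.1468]
-0.11 0 0 0
-0.1 9 0.15277596364266843 0.15613003633191047
-0.09 30 0.15374507930460624 0.162021132321442
-0.08 28 0.15253861609719177 0.16154128754529085
-0.07 26 0.15316729352406355 0.1607487655546651
-0.06 30 0.15375841497938492 0.1617864184384885
-0.05 27 0.15240761344487042 0.159100906248689
top 1227 ((643.3021240234375, 25.96044158935547), (194.4247283935547, 171.86245727539062), 81.25896453857422)
plane [-0.0001  0.0011  0.147 ]
-0.11 0 0 0
-0.1 0 0 0
-0.09 0 0 0
-0.08 0 0 0
-0.07 0 0 0
-0.06 0 0 0
-0.05 0 0 0
```

View pics/scene12.png

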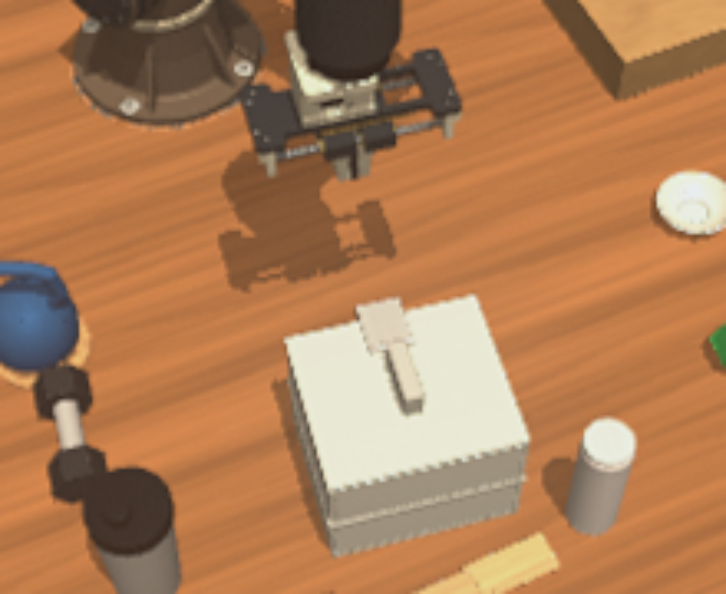

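View pics/scene12full.png

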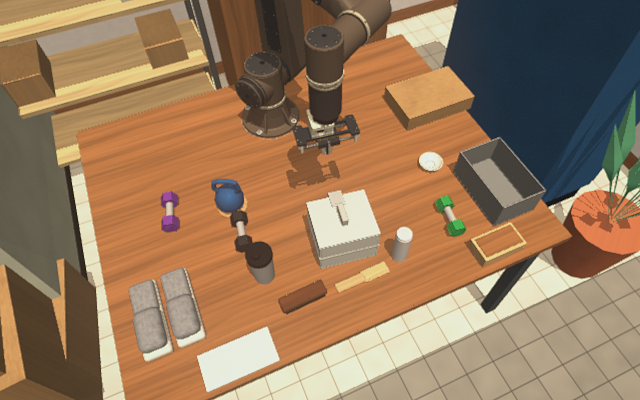

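```bash
python3 -c "
from rig import bot
print(bot.sign_off())"
```

```text
the job is handed in; nothing more can be done
None
```

I handed the job in at about 24 s of the 72 s limit. Two dark weights are in the top tier, the lid is on it, and the clip is down over the lid's front edge. The weights came from in front of the tiers and from beside the spray can. They lie side by side on the tub floor. The third dark weight, by the kettlebell, and the green and purple look-alikes were never touched.

What the last checks showed:
- **Lid:** the plate top is level at about 0.147 m in both cameras, which is the seated height. The centre fit is good to 1–2 mm in the top view and the turn to about 0.3°. In the last scene view the outline fit came out too long, probably because it took in part of the clip. Before the clip was lowered, that camera also gave a good fit.
- **Clip:** its top is even at about 0.153 m along its whole length in the scene view, matching the 0.1535 m expected when flat. The top camera could not see it because the arm was in the way.
- **Surroundings:** the other objects look in place in the last scene picture, by eye only. The gripper is clear of everything and reads no contact force. The highest force I read was about 15 N.

The two cameras disagreed by up to about 4 mm on positions, so I used their average.

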